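# Load a sectioned oak radius into the scanning cassette

### The arm

A 6-joint arm with a two-finger parallel gripper is mounted at the origin on the work surface. World frame = base frame: x ahead of the robot, y to its left, z up, the work surface at z = 0. Lengths are in m, angles in rad, forces in N, time in s.
With the tool pointing down it reaches from about 0.275 to 0.975 m from the base axis. Payload 8.4 kg.
Tool frame: the origin (TCP) lies between the finger pads; the fingertips stand 8 mm ahead of it and the grasp point (between the pads) lies 11 mm behind it; z points along the fingers, y is the line along which they close (so a half turn about z gives the same grasp; the last joint's range is limited). The gripper opens to 92 mm and grips with 3 to 60 N. Pads are 20 mm wide; open, the fingers measure 128 mm over their backs; the gripper's body (75 mm by 189 mm) begins 69 mm behind the grasp point.
Start: joints at [-1.184, 0.353, 1.633, -0, 1.155, -0.002], TCP at [0.237, -0.578, 0.223] pointing down, gripper open.
Joint ranges: [-2.63, 2.63], [-0.92, 2.1], [0.06, 2.66], [-1.3, 4.44], [0, 2.69], [-3.02, 3.02]. Speed limits (rad/s): [2.22, 2.22, 2.79, 3.14, 3.14, 3.14].

### API

Orientations are given as a rotation vector (axis times angle).
In Python, from bench import status, vision, sign_off, boxes_of gives the robot as it stands. The module is installed in compiled form; this text tells all that it offers.
- The arm moves only by the tool apply_moves, never from a script. Its argument "series" is a list of rows, each a list of 7 numbers: the gripper command: -1 is shut, 1 is fully open, values between are in proportion, then the shift along the tool's x, y, z in units of 50 cm (1.0 is 50 cm), then the turn, a rotation vector about the tool's x, y, z in units of 180 degrees (1.0 is 180 degrees). In form: [[hand, tx, ty, tz, rx, ry, rz], ...]. A call has exactly 8 rows; each row is the pose to reach, as a shift and turn from the pose commanded when the call began, along the tool's axes at that moment, turning the shorter way round; what a row does not reach only later rows make up. A row lasts 1/12 s, in which the tool goes at most 41.7 mm and 7.16 degrees, less where a joint would pass 70% of its speed; a pose out of reach is approached as far as the arm can. A call with a number of a shift or a turn outside -1 to 1 is refused whole. A call with a gripper value outside its range is refused whole. The fingers move at their own pace and stop on an object; "grip_force" is the grip in N (left out, the last holds). Time passes only in rows, so rows that repeat a pose let the fingers close, or fill a call up. It gives the time, the measured TCP pose, the force, the opening and the grip force at its end, in the units of the state.
- status.read_state(): the state, without advancing time (a new reading comes with each control period).
- vision.capture(name): name is "side" or "top"; returns a dict with "color" (420x560x3 uint8, red, green, blue), "range_z" (420x560 float32, m along the optical axis (not along the pixel's ray), 0 where there is no reading), "fov_y" (degrees; the focal length in pixels is half the picture's height over the tangent of half this angle, whatever the lens; pixels are square), "cx", "cy" (the principal point, pixels), "R" (3x3) and "t" (3): a world point X has camera coordinates R X + t. Camera axes: x right, y down, z forward; pixel columns grow to the right and rows downward; lengths in m; the calibration is good to about 2 mm. A picture is of the moment at which its call begins.
- sign_off(): hands the job in; it is judged then, once.
Trained networks look in a picture, given as the dict that the camera call returned (one of the last four; its "shot" number tells which), for a name from the list of things; names that differ only in an ending like _2 or _b are one class to them, and where a whole thing is asked for, a point or a joint stands for the part that bears it (a point fixed in the world has none). Each returns a list of dicts, best first, with "p" (0 to 1); they miss things now and then, are a little off and sometimes report something else, mostly with a low value. They report only what shows in the picture. A call takes as long as a camera call. They do not tell look-alikes from the thing itself.
- boxes_of(query, picture): "position" ([column, row] in pixels, amid what is visible of it).
The state is a dict: "t": time; "joints": joint angles; "qvel": joint speeds; "tau": joint torques, N m; "position": TCP position; "eef_rot": TCP orientation; "wrist_force": force on the tool from outside, world axes, zero at the start; "wrist_torque": the same for the moment, N m; "width": finger opening in m; "gripper_force": force on a finger pad.
Only numpy, scipy, OpenCV 4.12 (cv2) and the standard library are available. Lean on these libraries where they do the work, as an engineer would, in place of code of your own. Each camera call takes 0.05 s, during which the arm holds its last target. There are 200 camera calls.

### The job

Load the three mounted pieces of the pale oak into the aluminium scanning cassette in growth order: set each one down in the open loading gap and slide it along under the lips, first the heart piece up to the sprung end stop, then the middle piece up to it, then the bark piece, with the pith turned towards the stop and the bark towards the jaw. Then slide the red clamp jaw up until it presses the row snugly together with no gaps, and let go. Push gently, the old wood cracks when forced, and leave the dark piece and the other things on the bench where they are.

Things in the scene. Friction and masses are not known exactly. Their poses are not given: they have to be found in the camera images.
- cassette: fixed aluminium scanning cassette, a straight lane 370 mm long (its y), 86 mm wide (x). Origin: centre of its underside, on the bench. Lane floor 8 mm above the origin, side rails 70 mm apart inside, rail tops 20 mm above the origin. The sprung stop stands at its +y end, the red jaw at its -y end. Nothing on it but stop (58 mm), jaw and lips is higher than 30 mm.
- loading_gap (a point): point on the lane floor in the open loading gap, where the centre of a piece's underside is to be set down (cassette y = -80 mm). The gap has no lips; it reaches from the lips' entry, 41 mm towards +y, to the parked jaw's face, 39 to 54 mm towards -y; its rails are bevelled outward, 80 mm apart at their tops, 12 mm above the floor. Axes as the cassette's.
- lip_entry (a point): entry of the two steel lips that lie over the rails and hold the mounts' flanges down; point on the lane's centre line at lip height. The lips are 56 mm apart, underside 11 mm and top 14 mm above the lane floor, and run from here to the stop end; their flared ends, 19 mm above the floor, reach 5 mm towards the gap.
- stop_range (a point): point on the lane floor at the middle of the stretch where the stop's brass face may stand: the stop was clamped by the last user with its face anywhere from 12.5 mm before to 12.5 mm beyond this point along y, and is not measured, so it must be found by touch. The face is sprung: 6 N per mm, and gives 4 mm before it is hard.
- heart_piece (a point): heart piece: plywood mount 66 mm wide (its x), 48 mm long (y), 8 mm thick, with a block of pale oak 36 mm wide (x), 48 mm long, 40 mm tall glued along its middle: 48 mm tall in all, the mount sticking out 15 mm on each x side; 50 to 100 g. Point: its centre, 24 mm above the underside. Dark round pith near its +y end.
- middle_piece (a point): middle piece: plywood mount 66 mm wide (its x), 48 mm long (y), 8 mm thick, with a block of pale oak 36 mm wide (x), 48 mm long, 40 mm tall glued along its middle: 48 mm tall in all, the mount sticking out 15 mm on each x side; 50 to 100 g. Point: its centre, 24 mm above the underside. Ring arcs only.
- bark_piece (a point): bark piece: plywood mount 66 mm wide (its x), 48 mm long (y), 8 mm thick, with a block of pale oak 36 mm wide (x), 48 mm long, 40 mm tall glued along its middle: 48 mm tall in all, the mount sticking out 15 mm on each x side; 50 to 100 g. Point: its centre, 24 mm above the underside. Dark bark on its -y end.
- pith (a point): the dark pith on top of the heart piece, 14 mm towards +y from its middle, 48 mm above its underside
- bark_edge (a point): the top of the 9 mm thick dark brown bark strip at the -y end of the bark piece, 19.5 mm from its middle
- jaw (a joint): travel of the red clamp jaw along the lane towards the stop, m: parked at 0 to 0.015, at most 0.135. It slides stiffly (about 8 N) and stays where it is left, holding against the stop's spring. Once it has met the row, a push of 13 to 18 N on it in all makes it snug (it then holds the row with 5 to 8 N); above 24 N is forcing it.
- jaw_grip (a point): middle of the red jaw's upright block, 36 mm wide (cassette x) by 30 mm long (y), its top 20 mm above this point. Its foot is 66 mm wide and 8 mm high, the underside 30 mm below this point, on the lane floor. The jaw's black face is 19 mm from the point towards +y.
- dark_piece (a point): a mounted piece of another timber, same size as the three but with dark brown wood; not part of this job. Point: its centre, 24 mm up
- brush: bench brush lying beyond the cassette; bystander. Origin at its underside
- cork_block: cork sanding block 75 x 110 x 35 mm; bystander. Origin at its underside
- glue: white glue bottle, 48 mm across, 130 mm tall; bystander. Origin at its underside
- rule: steel rule 30 x 200 x 5 mm lying beyond the cassette; bystander. Origin at its underside
- loupe: black loupe, 38 mm across and 38 mm tall; bystander. Origin at its underside
- tape: yellow ring of tape, 100 mm across, 24 mm tall; bystander. Origin at its underside
Not all that is in view belongs to the job. Leave any green or pink look-alike of the part that bears bark_piece alone.

How it is judged:
By the outcome, as a careful person would: the job done as asked, in the order asked, and still so for the second after the job is handed in, with the robot touching nothing.
It also fails if it takes over 72 s, if anything falls off the work surface, if the arm or the gripper's body presses on something with over 40 N, if the wrist force passes 120 N, or if a joint passes its speed limit or range.

## Working session

There is one attempt and no reset: what is moved stays moved. The work goes in short steps, Python scripts to look and compute and a tool call to move; the robot and the scene stay as the last step left them, time stands still between calls to the robot, and variables do not carry over. Pictures are saved under pics/ and viewed, at most 10 in all, crops included, and the job is handed in when it is done.

Besides the shell and the picture viewer there is one more tool, called after "Request:" in YAML: its name, and indented under it one key for each argument. apply_moves: Moves the arm, as the interface text tells. Its arguments: {"type":"object","properties":{"series":{"type":"array"},"grip_force":{"type":"number"}},"required":["series"]}

```bash
mkdir -p pics
cat > h.py <<'E'
import numpy as np, cv2
from bench import status, vision, sign_off, boxes_of
def K(p):
    f=p["color"].shape[0]/2/np.tan(np.radians(p["fov_y"])/2); return f,p["cx"],p["cy"]
def cloud(p):
    f,cx,cy=K(p); z=p["range_z"]; v,u=np.mgrid[:z.shape[0],:z.shape[1]]
    c=np.stack([(u-cx)*z/f,(v-cy)*z/f,z],-1); return (c-p["t"])@p["R"]
def proj(p,X):
    f,cx,cy=K(p); c=np.asarray(X)@np.array(p["R"]).T+p["t"]; return c[...,:2]/c[...,2:]*f+[cx,cy]
def save(p,n,s=1): 
    cv2.imwrite("pics/"+n,cv2.resize(p["color"][:,:,::-1],None,fx=s,fy=s,interpolation=cv2.INTER_CUBIC))
E
python3 - <<'E'
from h import *
s=status.read_state(); print({k:np.round(v,3) for k,v in s.items()})
for n in ["top","side"]:
    p=vision.capture(n); save(p,n+"0.png",1.4); W=cloud(p); print(n,np.round(p["R"],3).tolist(),np.round(p["t"],3),K(p))
    np.savez(n+"0.npz",W=W,color=p["color"])
    for q in ["heart_piece","middle_piece","bark_piece","dark_piece","jaw_grip","cassette","pith","bark_edge","lip_entry","stop_range","loading_gap","glue","loupe"]:
        print(q,[(round(b["p"],2),np.round(b["position"]).tolist(),np.round(W[int(b["position"][1]),int(b["position"][0])],3).tolist()) for b in boxes_of(q,p)[:4]])
E
```

```text
{'t': np.float64(0.0), 'joints': array([-1.184,  0.354,  1.634, -0.   ,  1.155, -0.002]), 'qvel': array([-0.001, -0.   ,  0.   ,  0.003,  0.001,  0.   ]), 'tau': array([ 0.0000e+00, -5.9385e+01, -3.3421e+01,  7.0000e-02,  2.3000e-02,
       -0.0000e+00]), 'position': array([ 0.237, -0.578,  0.222]), 'eef_rot': array([-3.081, -0.607,  0.   ]), 'wrist_force': array([0.202, 0.113, 0.291]), 'wrist_torque': array([-0.048, -0.026,  0.006]), 'gripper_force': np.float64(0.0), 'width': np.float64(0.092)}
top [[-0.004, -1.0, -0.014], [-0.991, 0.006, -0.136], [0.136, 0.013, -0.991]] [-0.011  0.551  1.234] (np.float64(487.5579133750231), 277.17303896975585, 205.51599285461708)
heart_piece [(0.91, [282.0, 254.0], [0.425, -0.025, 0.05]), (0.58, [154.0, 191.0], [0.592, 0.311, 0.036]), (0.44, [441.0, 250.0], [0.436, -0.442, 0.001])]
middle_piece [(0.71, [352.0, 255.0], [0.422, -0.201, 0.048])]
bark_piece [(0.89, [173.0, 285.0], [0.348, 0.254, 0.049]), (0.78, [239.0, 249.0], [0.441, 0.085, 0.046]), (0.71, [203.0, 246.0], [0.446, 0.177, 0.048]), (0.7, [218.0, 288.0], [0.34, 0.14, 0.048])]
dark_piece [
[... 1707 characters left out ...]
.648, 0.016, 0.008])]
pith [(0.81, [326.0, 236.0], [0.425, 0.005, 0.03]), (0.67, [254.0, 335.0], [0.476, 0.408, 0.046])]
bark_edge [(0.97, [298.0, 280.0], [0.438, 0.217, 0.043]), (0.97, [349.0, 278.0], [0.325, 0.162, 0.034]), (0.78, [313.0, 254.0], [0.432, 0.114, 0.045]), (0.57, [336.0, 312.0], [0.331, 0.286, 0.038])]
lip_entry [(0.69, [254.0, 230.0], [0.635, 0.017, 0.008])]
stop_range []
loading_gap [(0.88, [252.0, 229.0], [0.641, 0.01, 0.009]), (0.34, [294.0, 282.0], [0.448, 0.215, 0.031])]
glue [(0.94, [273.0, 163.0], [0.692, -0.313, 0.059]), (0.42, [351.0, 174.0], [0.441, -0.422, 0.002])]
loupe [(0.53, [220.0, 301.0], [0.589, 0.332, 0.033]), (0.35, [325.0, 230.0], [0.428, 0.009, 0.049])]
```

View pics/top0.png

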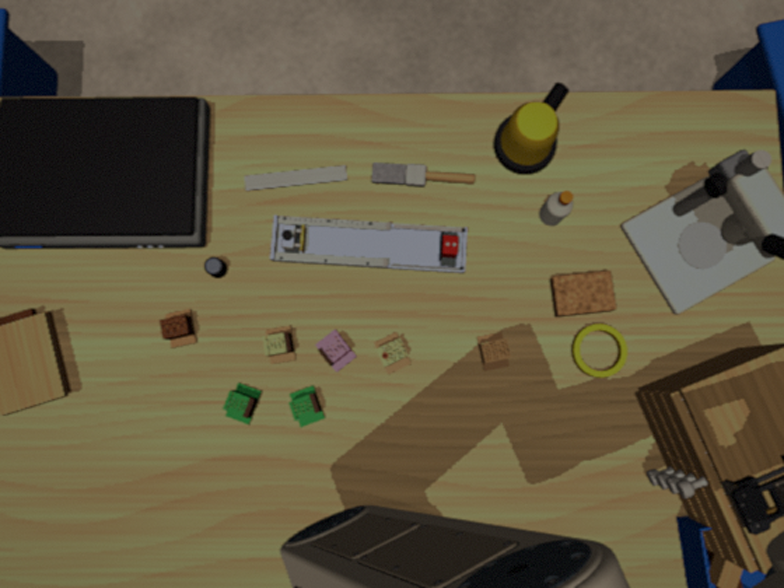

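View pics/side0.png

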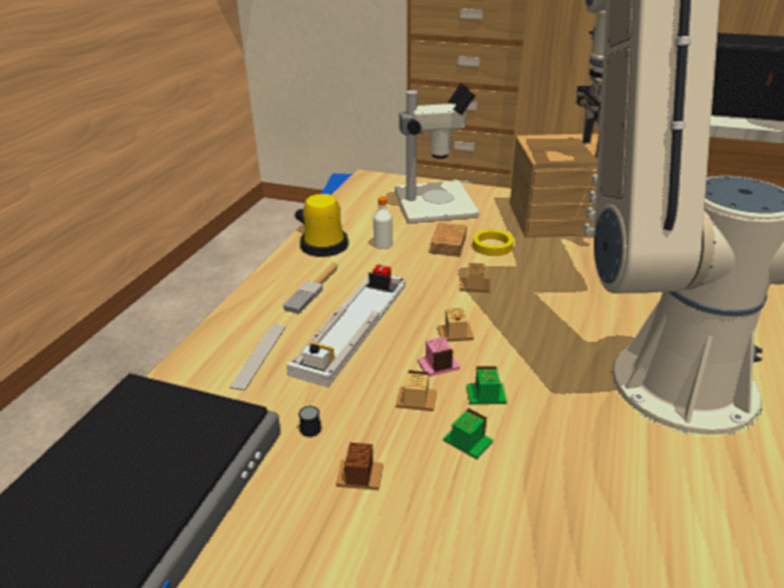

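The top view shows the cassette with its stop (brass) at (290,238) and red jaw at (450,245). The pale oak pieces are the bark piece (278,345), heart piece (393,350) and middle piece (494,350). The dark piece is at (178,327). The green and pink ones are look-alikes, and I'll leave them alone.

```bash
cat > fit.py <<'E'
from h import *
def rect(P):
    (c,s,a)=cv2.minAreaRect((P*1000).astype(np.float32)); 
    return np.round(c,1),np.round(s,1),round(a,1)
if __name__=="__main__":
  D={n:np.load(n+"0.npz") for n in ["top","side"]}
  G={"heart":(.428,-.022),"middle":(.425,-.2),"bark":(.445,.177),"pink":(.44,.09),"dark":(.48,.375)}
  for g,c in G.items():
    for n in D:
        W=D[n]["W"]; m=np.hypot(W[...,0]-c[0],W[...,1]-c[1])<.05
        t=m&(W[...,2]>.04)&(W[...,2]<.06); a=m&(W[...,2]>.005)&(W[...,2]<.06)
        k=cv2.morphologyEx(t.astype(np.uint8),cv2.MORPH_OPEN,np.ones((2,2)))>0
        print(g,n,"top",t.sum(),rect(W[t][:,:2]),np.round(W[t].mean(0)*1000,1),"all",rect(W[a][:,:2]))
  for n in D:
    W=D[n]["W"]; m=(abs(W[...,0]-.64)<.08)&(abs(W[...,1]-.014)<.22)
    for lo,hi in [(.013,.03),(.005,.03),(.035,.07)]:
        a=(m&(W[...,2]>lo)&(W[...,2]<hi)).astype(np.uint8)
        N,L,S,C=cv2.connectedComponentsWithStats(a)
        for i in range(1,N):
            if S[i,4]>15: P=W[L==i]; print("cas",n,lo,S[i,4],rect(P[:,:2]),np.round(P.mean(0)*1000,1))
  ims=[]
  for n,pts in [("top",[(203,246),(281,252),(352,252)]),("side",[(297,278),(325,232),(340,198)])]:
    ims.append(np.hstack([cv2.resize(np.clip(D[n]["color"][v-18:v+18,u-18:u+18,::-1]*1.5,0,255).astype(np.uint8),(260,260),interpolation=cv2.INTER_CUBIC) for u,v in pts]))
  cv2.imwrite("pics/crops.png",np.vstack(ims))
E
python3 fit.py
```

```text
heart top top 265 (array([432.1, -19.9]), array([35.7, 46.9]), 26.5) [432.1 -20.   47.3] all (array([433.7, -20.3]), array([75.4, 74.4]), 30.5)
heart side top 172 (array([430.1, -17.6]), array([36.4, 52.3]), 24.8) [429.  -14.3  47.7] all (array([429.2, -17.7]), array([66.1, 52.9]), 24.2)
middle top top 274 (array([ 434.5, -209.1]), array([35.8, 48.7]), 11.2) [ 434.6 -208.8   47.3] all (array([ 426.6, -207.8]), array([82.2, 84.1]), 55.2)
middle side top 113 (array([ 431.5, -205.1]), array([33.9, 54.5]), 9.4) [ 430.9 -201.9   47.9] all (array([ 431.7, -205.8]), array([64. , 56.4]), 14.3)
bark top top 269 (array([448.5, 191.5]), array([36.1, 49.4]), 9.0) [448.9 191.   46.7] all (array([446. , 185.9]), array([74.8, 85.3]), 75.6)
bark side top 239 (array([446.6, 192.7]), array([36.1, 53.3]), 10.4) [445.5 197.   47.9] all (array([446.3, 192.9]), array([65.9, 53.7]), 11.8)
pink top top 268 (array([437.8,  86.6]), array([36.3, 47.8]), 38.0) [437.5  86.5  47. ] all (array([442.5,  87. ]), array([87.3, 70.1]), 41.0)
pink side top 210 (array([435.3,  88.6]), array([38.1, 53.1]), 41.1) [434.1  9
[... 658 characters left out ...]
  24. ]), array([378.5,  93.9]), 86.0) [639.4  23.3  13.6]
cas top 0.005 31 (array([652.7, 159.7]), array([ 7.3, 20.7]), 81.9) [652.5 159.6  18.2]
cas top 0.035 207 (array([650.2, 164.9]), array([39.6, 48.2]), 85.5) [649.1 166.1  47.4]
cas top 0.035 207 (array([ 629. , -126.4]), array([33.3, 46.8]), 88.2) [ 627.8 -125.9   54.6]
cas side 0.013 1155 (array([637.5,  25.6]), array([373.8,  89.5]), 85.9) [633.8  72.1  21.3]
cas side 0.005 2303 (array([637.5,  25.6]), array([373.8,  89.5]), 85.9) [635.1  43.   15.1]
cas side 0.035 171 (array([ 626.3, -125. ]), array([39.8, 49.2]), 81.6) [ 625.5 -117.8   50.2]
cas side 0.035 221 (array([645.7, 165.7]), array([46.1, 48.9]), 85.6) [644.4 174.1  46.5]
```

View pics/crops.png

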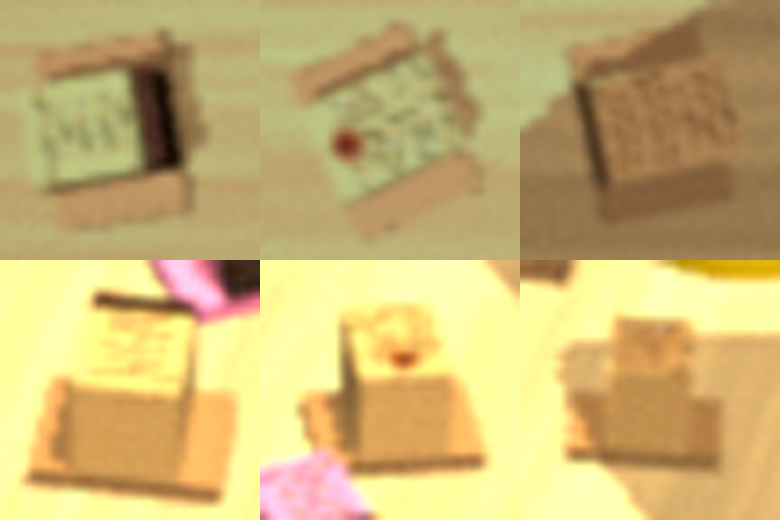

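The crops show the dark bark strip at the bark piece's right (-y) end and the pith at the heart piece's left (+y) end. The middle piece's dark left edge is only a shaded side face. So every piece is yawed by +9° to +26°, and the cassette by -4°.

```bash
cat > go.py <<'E'
import sys
from h import *
from scipy.spatial.transform import Rotation as Ro
# usage: go.py x y z(mm) yaw(deg): yaw = direction of piece x axis; tool y along it (mod 180)
def plan(x,y,z,yaw,s=None):
    s=s or status.read_state(); R0=Ro.from_rotvec(s["eef_rot"])
    best=None
    for k in (0,180):
        a=np.radians(yaw+k); Y=np.array([np.cos(a),np.sin(a),0]); Z=np.array([0,0,-1.]); X=np.cross(Y,Z)
        T=Ro.from_matrix(np.c_[X,Y,Z]); r=(R0.inv()*T).as_rotvec()
        if best is None or np.linalg.norm(r)<np.linalg.norm(best): best=r
    d=R0.inv().apply(np.array([x,y,z])/1000-s["position"])/.5
    return np.round(d,4).tolist(),np.round(best/np.pi,4).tolist()
def mat(): 
    s=status.read_state(); M=Ro.from_rotvec(s["eef_rot"]).as_matrix(); return s,M
if __name__=="__main__":
    s,M=mat(); print("t",round(s["t"],2),"pos",np.round(s["position"]*1000,1),"F",np.round(s["wrist_force"],1),"w",round(s["width"],4),"q6",round(s["joints"][5],2))
    print("toolX",np.round(M[:,0],3),"toolY",np.round(M[:,1],3))
    print(*plan(*map(float,sys.argv[1:5])))
E
python3 go.py 431.3 -19 120 25.5
```

```text
t 1.4 pos [ 236.9 -578.4  222.6] F [-0.3  0.2 -0.3] w 0.092 q6 -0.0
toolX [0.925 0.379 0.   ] toolY [ 0.379 -0.925  0.   ]
[0.7838, -0.8879, 0.2052] [0.0, -0.0, 0.4821]
```

Request:
apply_moves:
  series:
    - [1, 0.7838, -0.8879, 0.2052, 0, 0, 0.4821]
    - [1, 0.7838, -0.8879, 0.2052, 0, 0, 0.4821]
    - [1, 0.7838, -0.8879, 0.2052, 0, 0, 0.4821]
    - [1, 0.7838, -0.8879, 0.2052, 0, 0, 0.4821]
    - [1, 0.7838, -0.8879, 0.2052, 0, 0, 0.4821]
    - [1, 0.7838, -0.8879, 0.2052, 0, 0, 0.4821]
    - [1, 0.7838, -0.8879, 0.2052, 0, 0, 0.4821]
    - [1, 0.7838, -0.8879, 0.2052, 0, 0, 0.4821]
  grip_force: 10

```text
t: 2.07
position: [0.3407, -0.2807, 0.1683]
eef_rot: [3.014, -0.885, 0.001]
wrist_force: [0.8, -0.4, -1.2]
width: 0.0919
gripper_force: 0.0
```

```bash
python3 go.py 431.3 -19 100 25.5
```

```text
t 2.07 pos [ 340.7 -280.7  168.3] F [ 0.8 -0.4 -1.2] w 0.0919 q6 1.45
toolX [ 0.841 -0.541  0.001] toolY [-0.541 -0.841 -0.   ]
[-0.1306, -0.5383, 0.1366] [-0.0001, -0.0003, 0.1765]
```

Request:
apply_moves:
  series:
    - [1, -0.1306, -0.5383, 0.1366, 0, 0, 0.1765]
    - [1, -0.1306, -0.5383, 0.1366, 0, 0, 0.1765]
    - [1, -0.1306, -0.5383, 0.1366, 0, 0, 0.1765]
    - [1, -0.1306, -0.5383, 0.1366, 0, 0, 0.1765]
    - [1, -0.1306, -0.5383, 0.1366, 0, 0, 0.1765]
    - [1, -0.1306, -0.5383, 0.1366, 0, 0, 0.1765]
    - [1, -0.1306, -0.5383, 0.1366, 0, 0, 0.1765]
    - [1, -0.1306, -0.5383, 0.1366, 0, 0, 0.1765]

```text
t: 2.73
position: [0.4301, -0.0173, 0.0996]
eef_rot: [-2.662, 1.668, -0.0]
wrist_force: [0.3, 0.1, 0.6]
width: 0.0921
gripper_force: 0.0
```

```bash
python3 go.py 431.3 -19 70 25.5
```

```text
t 2.73 pos [430.1 -17.3  99.6] F [0.3 0.1 0.6] w 0.0921 q6 2.65
toolX [ 0.436 -0.9   -0.   ] toolY [-0.9   -0.436 -0.001]
[0.0041, -0.0007, 0.0591] [-0.0002, 0.0, 0.002]
```

Request:
apply_moves:
  series:
    - [1, 0, 0, 0, 0, 0, -0.318]
    - [1, 0, 0, 0, 0, 0, -0.318]
    - [1, 0, 0, 0, 0, 0, -0.318]
    - [1, 0, 0, 0, 0, 0, -0.318]
    - [1, 0, 0, 0, 0, 0, -0.318]
    - [1, 0, 0, 0, 0, 0, -0.318]
    - [1, 0, 0, 0, 0, 0, -0.318]
    - [1, 0, 0, 0, 0, 0, -0.318]

```text
t: 3.4
position: [0.4296, -0.0201, 0.1001]
eef_rot: [-3.136, 0.18, -0.001]
wrist_force: [-0.4, 0.5, 0.3]
width: 0.0918
gripper_force: 0.0
```

Request:
apply_moves:
  series:
    - [1, 0, 0, 0, 0, 0, -0.318]
    - [1, 0, 0, 0, 0, 0, -0.318]
    - [1, 0, 0, 0, 0, 0, -0.318]
    - [1, 0, 0, 0, 0, 0, -0.318]
    - [1, 0, 0, 0, 0, 0, -0.318]
    - [1, 0, 0, 0, 0, 0, -0.318]
    - [1, 0, 0, 0, 0, 0, -0.318]
    - [1, 0, 0, 0, 0, 0, -0.318]

```text
t: 4.07
position: [0.4297, -0.0201, 0.1001]
eef_rot: [2.839, 1.344, 0.001]
wrist_force: [-0.4, -0.2, -0.4]
width: 0.0918
gripper_force: 0.0
```

Request:
apply_moves:
  series:
    - [1, 0, 0, 0, 0, 0, -0.318]
    - [1, 0, 0, 0, 0, 0, -0.318]
    - [1, 0, 0, 0, 0, 0, -0.318]
    - [1, 0, 0, 0, 0, 0, -0.318]
    - [1, 0, 0, 0, 0, 0, -0.318]
    - [1, 0, 0, 0, 0, 0, -0.318]
    - [1, 0, 0, 0, 0, 0, -0.318]
    - [1, 0, 0, 0, 0, 0, -0.318]

```text
t: 4.73
position: [0.4297, -0.0201, 0.1002]
eef_rot: [1.848, 2.54, 0.0]
wrist_force: [0.6, 0.1, 0.0]
width: 0.0923
gripper_force: 0.0
```

```bash
python3 go.py 431.3 -19 33 25.5
```

```text
t 4.73 pos [429.7 -20.1 100.2] F [0.6 0.1 0. ] w 0.0923 q6 -0.36
toolX [-0.308  0.952 -0.   ] toolY [0.952 0.308 0.   ]
[0.0011, 0.0037, 0.1343] [0.0001, 0.0001, -0.0422]
```

Request:
apply_moves:
  series:
    - [1, 0.0011, 0.0037, 0.03, 0, 0, -0.0422]
    - [1, 0.0011, 0.0037, 0.07, 0, 0, -0.0422]
    - [1, 0.0011, 0.0037, 0.11, 0, 0, -0.0422]
    - [1, 0.0011, 0.0037, 0.1343, 0, 0, -0.0422]
    - [1, 0.0011, 0.0037, 0.1343, 0, 0, -0.0422]
    - [1, 0.0011, 0.0037, 0.1343, 0, 0, -0.0422]
    - [-1, 0.0011, 0.0037, 0.1343, 0, 0, -0.0422]
    - [-1, 0.0011, 0.0037, 0.1343, 0, 0, -0.0422]

```text
t: 5.4
position: [0.4318, -0.019, 0.0337]
eef_rot: [1.684, 2.651, 0.001]
wrist_force: [0.3, -1.0, 0.7]
width: 0.0806
gripper_force: 0.0
```

Request:
apply_moves:
  series:
    - [-1, 0, 0, 0, 0, 0, 0]
    - [-1, 0, 0, 0, 0, 0, 0]
    - [-1, 0, 0, 0, 0, 0, 0]
    - [-1, 0, 0, 0, 0, 0, 0]
    - [-1, 0, 0, 0, 0, 0, 0]
    - [-1, 0, 0, 0, 0, 0, 0]
    - [-1, 0, 0, 0, 0, 0, 0]
    - [-1, 0, 0, 0, 0, 0, 0]

```text
t: 6.07
position: [0.4311, -0.019, 0.0329]
eef_rot: [-1.685, -2.652, -0.0]
wrist_force: [0.3, 0.0, 1.6]
width: 0.0357
gripper_force: 10.0
```

```bash
python3 go.py 633.4 -55.3 100 -4
python3 - <<'E'
from h import *
for n in ["top","side"]:
    p=vision.capture(n); save(p,n+"1.png"); np.savez(n+"1.npz",W=cloud(p),color=p["color"])
E
```

```text
t 6.07 pos [431.1 -19.   32.9] F [0.3 0.  1.6] w 0.0357 q6 -0.49
toolX [-0.425  0.905  0.   ] toolY [ 0.905  0.425 -0.   ]
[-0.2377, 0.3355, -0.1343] [-0.0, -0.0, 0.1619]
```

Request:
apply_moves:
  series:
    - [-1, 0, 0, -0.06, 0, 0, 0]
    - [-1, 0, 0, -0.1343, 0, 0, 0.03]
    - [-1, -0.05, 0.07, -0.1343, 0, 0, 0.06]
    - [-1, -0.1, 0.14, -0.1343, 0, 0, 0.1]
    - [-1, -0.15, 0.21, -0.1343, 0, 0, 0.13]
    - [-1, -0.19, 0.27, -0.1343, 0, 0, 0.16]
    - [-1, -0.22, 0.31, -0.1343, 0, 0, 0.1619]
    - [-1, -0.2377, 0.3355, -0.1343, 0, 0, 0.1619]

```text
t: 6.83
position: [0.6365, -0.056, 0.0998]
eef_rot: [2.298, 2.14, 0.002]
wrist_force: [-0.8, 0.3, -0.1]
width: 0.0361
gripper_force: 10.0
```

```bash
python3 go.py 633.4 -55.3 50 -4;  python3 - <<'E'
from h import *
for n in ["top","side"]:
    p=vision.capture(n); save(p,n+"2.png",1.4); np.savez(n+"2.npz",W=cloud(p),color=p["color"])
E
python3 go.py 633.4 -55.3 50 -4
```

```text
t 6.83 pos [636.5 -56.   99.8] F [-0.8  0.3 -0.1] w 0.0361 q6 -0.02
toolX [ 0.071  0.997 -0.   ] toolY [ 0.997 -0.071  0.002]
[0.0009, -0.0064, 0.0996] [0.0005, 0.0, -0.0003]
t 6.93 pos [635.6 -55.7  99.5] F [-0.5 -0.4 -0.5] w 0.0358 q6 -0.02
toolX [ 0.07   0.998 -0.   ] toolY [ 0.998 -0.07   0.001]
[0.0005, -0.0045, 0.0991] [0.0004, 0.0, -0.0]
```

View pics/side2.png

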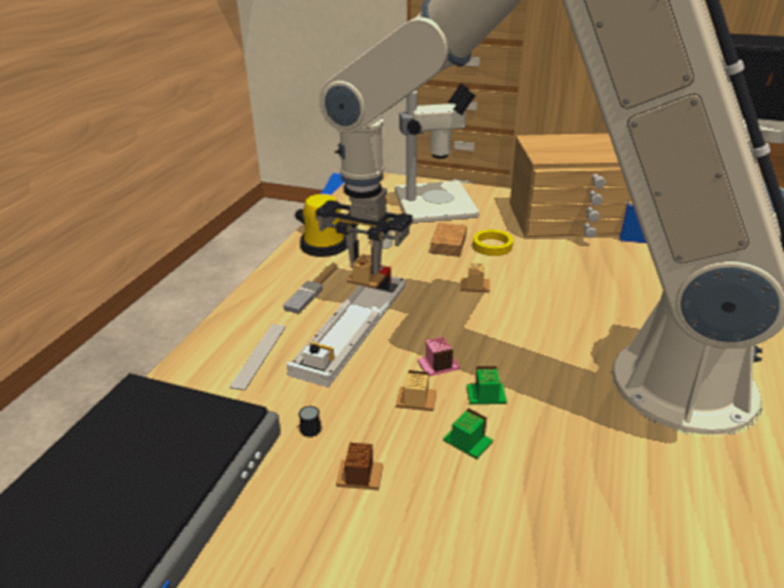

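The held heart piece is at (365,265), over the gap, just +y of the jaw at (382,272). Lowering it now.

Request:
apply_moves:
  series:
    - [-1, 0, -0.0045, 0.03, 0, 0, 0]
    - [-1, 0, -0.0045, 0.06, 0, 0, 0]
    - [-1, 0, -0.0045, 0.085, 0, 0, 0]
    - [-1, 0, -0.0045, 0.1, 0, 0, 0]
    - [-1, 0, -0.0045, 0.106, 0, 0, 0]
    - [-1, 0, -0.0045, 0.11, 0, 0, 0]
    - [-1, 0, -0.0045, 0.113, 0, 0, 0]
    - [-1, 0, -0.0045, 0.115, 0, 0, 0]

```text
t: 7.6
position: [0.6323, -0.0552, 0.044]
eef_rot: [2.296, 2.142, 0.002]
wrist_force: [0.7, 0.3, 10.8]
width: 0.0364
gripper_force: 10.2
```

```bash
python3 go.py 633.4 -55.3 41 -4
```

```text
t 7.6 pos [632.3 -55.2  44. ] F [ 0.7  0.3 10.8] w 0.0364 q6 -0.02
toolX [ 0.07   0.998 -0.   ] toolY [ 0.998 -0.07   0.002]
[-0.0001, 0.0022, 0.006] [0.0007, 0.0, 0.0001]
```

Request:
apply_moves:
  series:
    - [0.1, 0, 0, 0, 0, 0, 0]
    - [0.1, 0, 0, 0, 0, 0, 0]
    - [0.1, 0, 0, 0, 0, 0, 0]
    - [0.1, 0, 0, 0, 0, 0, 0]
    - [0.1, 0, 0, 0, 0, 0, 0]
    - [0.1, 0, 0, 0, 0, 0, 0]
    - [0.1, 0, 0, 0, 0, 0, 0]
    - [0.1, 0, 0, 0, 0, 0, 0]

```text
t: 8.27
position: [0.6311, -0.0551, 0.0424]
eef_rot: [-2.297, -2.143, 0.0]
wrist_force: [0.1, -0.0, -0.2]
width: 0.0507
gripper_force: 0.0
```

```bash
python3 go.py 633.4 -55.3 41 -4
python3 - <<'E'
from h import *
p=vision.capture("side"); W=cloud(p); np.savez("side3.npz",W=W,color=p["color"])
u,v=np.round(proj(p,[.634,-.055,.05])).astype(int); print(u,v)
m=(abs(W[...,0]-.633)<.05)&(abs(W[...,1]+.05)<.035)
for lo,hi in [(.01,.02),(.015,.03),(.03,.05),(.05,.065)]:
    a=m&(W[...,2]>lo)&(W[...,2]<hi); print(lo,a.sum(),np.round(W[a].mean(0)*1000,1),np.round(np.percentile(W[a],[5,95],axis=0)*1000,1).tolist())
c=p["color"][v-45:v+45,u-50:u+50,::-1]; cv2.imwrite("pics/s3.png",cv2.resize(c,(800,720),interpolation=cv2.INTER_CUBIC)[:600])
E
```

```text
t 8.27 pos [631.1 -55.1  42.4] F [ 0.1 -0.  -0.2] w 0.0507 q6 -0.02
toolX [ 0.07   0.998 -0.   ] toolY [ 0.998 -0.07  -0.   ]
[0.0, 0.0046, 0.0028] [-0.0001, 0.0, 0.0001]
262 205
0.01 147 [629.6 -42.2  15.3] [[589.5, -71.5, 10.6], [671.8, -21.9, 19.7]]
0.015 172 [625.6 -42.2  20.9] [[591.4, -67.7, 15.9], [672.3, -27.0, 28.0]]
0.03 124 [625.1 -39.6  40.8] [[594.4, -57.2, 31.8], [662.9, -29.1, 48.7]]
0.05 203 [629.  -49.6  57.6] [[591.1, -74.1, 51.3], [660.4, -31.2, 62.5]]
```

View pics/s3.png

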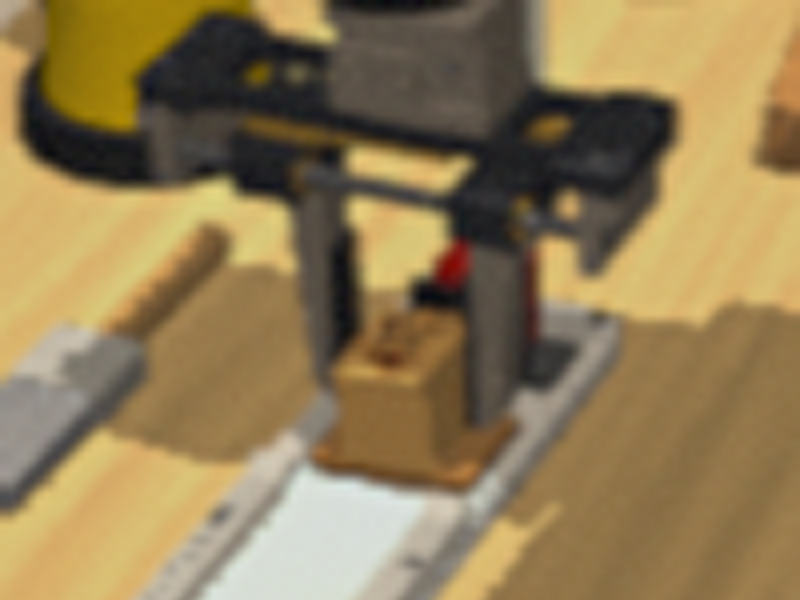

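The crop shows the heart mount riding on the near rail bevel (mount corner at about (490,470)), so it is about 3 mm too far towards -x. I'll shift it, re-grip and press lightly.

Request:
apply_moves:
  series:
    - [0.1, 0, 0.006, 0, 0, 0, 0]
    - [0.1, 0, 0.006, 0, 0, 0, 0]
    - [-1, 0, 0.006, 0, 0, 0, 0]
    - [-1, 0, 0.006, 0, 0, 0, 0]
    - [-1, 0, 0.006, 0, 0, 0, 0]
    - [-1, 0, 0.006, 0, 0, 0, 0]
    - [-1, 0, 0.006, 0, 0, 0, 0]
    - [-1, 0, 0.006, 0, 0, 0, 0]

```text
t: 8.98
position: [0.6341, -0.0553, 0.0425]
eef_rot: [-2.297, -2.143, 0.0]
wrist_force: [-0.2, -0.2, 0.3]
width: 0.0372
gripper_force: 9.8
```

Request:
apply_moves:
  series:
    - [-1, 0, 0, 0.001, 0, 0, 0]
    - [-1, 0, 0, 0.001, 0, 0, 0]
    - [-1, 0, 0, 0.002, 0, 0, 0]
    - [-1, 0, 0, 0.002, 0, 0, 0]
    - [-1, 0, 0, 0.003, 0, 0, 0]
    - [-1, 0, 0, 0.003, 0, 0, 0]
    - [-1, 0, 0, 0.003, 0, 0, 0]
    - [-1, 0, 0, 0.003, 0, 0, 0]

```text
t: 9.65
position: [0.6339, -0.0553, 0.0409]
eef_rot: [-2.297, -2.143, 0.001]
wrist_force: [-2.0, 1.0, 2.2]
width: 0.0366
gripper_force: 9.9
```

```bash
cat > pk.py <<'E'
import sys
from h import *
p=vision.capture("side"); W=cloud(p)
x,y=float(sys.argv[1])/1000,float(sys.argv[2])/1000
c,s=np.cos(np.radians(-4)),np.sin(np.radians(-4))
L=np.stack([(W[...,0]-x)*c+(W[...,1]-y)*s,-(W[...,0]-x)*s+(W[...,1]-y)*c],-1)*1000
m=(abs(L[...,0])<12)&(abs(L[...,1])<30)
t=m&(W[...,2]>.045)&(W[...,2]<.075); print("top z",t.sum(),np.round(np.percentile(W[t][:,2]*1000,[10,50,90]),1))
m=(abs(L[...,0])<34)&(L[...,1]>15)&(L[...,1]<45)
t=m&(W[...,2]>.01)&(W[...,2]<.04)
E
python3 pk.py 634 -55; python3 go.py 634 -55.3 41 -4
```

```text
top z 92 [49.4 57.7 60. ]
t 9.7 pos [633.9 -55.3  40.9] F [-2.2  0.1  1.8] w 0.0362 q6 -0.02
toolX [ 0.07   0.998 -0.   ] toolY [ 0.998 -0.07  -0.   ]
[0.0, 0.0002, -0.0002] [-0.0002, 0.0, 0.0001]
```

Request:
apply_moves:
  series:
    - [-1, 0, 0.001, 0.001, 0, 0, 0]
    - [-1, 0, 0.002, 0.001, 0, 0, 0]
    - [-1, 0, 0.002, 0.002, 0, 0, 0]
    - [-1, 0, 0.002, 0.002, 0, 0, 0]
    - [-1, 0, 0.002, 0.003, 0, 0, 0]
    - [-1, 0, 0.002, 0.003, 0, 0, 0]
    - [-1, 0, 0.002, 0.003, 0, 0, 0]
    - [-1, 0, 0.002, 0.003, 0, 0, 0]

```text
t: 10.37
position: [0.6353, -0.0554, 0.0394]
eef_rot: [2.297, 2.143, 0.0]
wrist_force: [-0.4, 0.2, -0.7]
width: 0.036
gripper_force: 10.0
```

```bash
python3 pk.py 634 -55; python3 go.py 634 -55.3 41 -4
```

```text
top z 91 [48.4 57.2 58.9]
t 10.42 pos [635.3 -55.4  39.4] F [-0.2  0.7 -0.3] w 0.0361 q6 -0.02
toolX [ 0.07   0.998 -0.   ] toolY [ 0.998 -0.07   0.   ]
[0.0001, -0.0027, -0.0032] [0.0001, 0.0, 0.0001]
```

Request:
apply_moves:
  series:
    - [-1, 0, 0, 0.001, 0, 0, 0]
    - [-1, 0, 0, 0.001, 0, 0, 0]
    - [-1, 0, 0, 0.002, 0, 0, 0]
    - [-1, 0, 0, 0.002, 0, 0, 0]
    - [-1, 0, 0, 0.003, 0, 0, 0]
    - [-1, 0, 0, 0.003, 0, 0, 0]
    - [-1, 0, 0, 0.004, 0, 0, 0]
    - [-1, 0, 0, 0.004, 0, 0, 0]

```text
t: 11.08
position: [0.635, -0.0554, 0.0385]
eef_rot: [-2.297, -2.143, 0.0]
wrist_force: [-5.1, 0.4, 13.1]
width: 0.0358
gripper_force: 10.0
```

```bash
python3 pk.py 634 -55; python3 go.py 634 -55.3 41 -4
```

```text
top z 90 [49.3 56.4 58.5]
t 11.13 pos [635.  -55.4  38.5] F [-5.1  0.6 11.7] w 0.0362 q6 -0.02
toolX [ 0.07   0.998 -0.   ] toolY [ 0.998 -0.07  -0.   ]
[0.0001, -0.002, -0.005] [-0.0001, 0.0, 0.0001]
```

Request:
apply_moves:
  series:
    - [0.1, 0, 0, 0, 0, 0, 0]
    - [0.1, 0, 0, 0, 0, 0, 0]
    - [0.1, 0, 0, 0, 0, 0, 0]
    - [0.1, 0, 0, 0, 0, 0, 0]
    - [0.1, 0, 0, -0.12, 0, 0, 0]
    - [0.1, 0, 0, -0.2, 0, 0, 0]
    - [0.1, 0, 0, -0.2, 0, 0, 0]
    - [0.1, 0, 0, -0.2, 0, 0, 0]

```text
t: 11.8
position: [0.6383, -0.0557, 0.1424]
eef_rot: [2.293, 2.139, 0.008]
wrist_force: [1.2, 0.4, 1.0]
width: 0.0508
gripper_force: 0.0
```

```bash
python3 go.py 634 -55.3 41 -4
python3 - <<'E'
from h import *
from fit import rect
for n in ["side","top"]:
    p=vision.capture(n); W=cloud(p); np.savez(n+"4.npz",W=W,color=p["color"])
    m=(abs(W[...,0]-.634)<.05)&(abs(W[...,1]+.055)<.04)
    t=m&(W[...,2]>.05)&(W[...,2]<.07)
    print(n,t.sum(),np.round(np.percentile(W[t],[5,50,95],axis=0)*1000,1).tolist(),rect(W[t][:,:2]) if t.sum() else 0)
    A=np.c_[W[t][:,:2],np.ones(t.sum())]; print("plane",np.round(np.linalg.lstsq(A,W[t][:,2],rcond=None)[0],3))
    if n=="side":
        u,v=np.round(proj(p,[.634,-.045,.03])).astype(int)
        c=p["color"][v-30:v+30,u-40:u+40,::-1]; cv2.imwrite("pics/s4.png",cv2.resize(c,(800,600),interpolation=cv2.INTER_CUBIC))
E
```

```text
t 11.8 pos [638.3 -55.7 142.4] F [1.2 0.4 1. ] w 0.0508 q6 -0.02
toolX [ 0.07   0.998 -0.   ] toolY [ 0.998 -0.07   0.008]
[0.0002, -0.0102, 0.2027] [0.0025, 0.0, 0.0001]
side 138 [[614.7, -77.6, 50.9], [631.4, -51.9, 56.4], [648.7, -31.3, 58.9]] (array([632.2, -54.9]), array([55.9, 38.9]), 82.4)
plane [ 0.021 -0.029  0.041]Traceback (most recent call last):
  File "<stdin>", line 7, in <module>
    return _quantile_unchecked(
        a, q, axis, out, overwrite_input, method, keepdims, weights)
    return _ureduce(a,
                    func=_quantile_ureduce_func,
    ...<5 lines>...
                    overwrite_input=overwrite_input,
                    method=method)
    r = func(a, **kwargs)
    result = _quantile(arr,
                       quantiles=q,
    ...<2 lines>...
                       out=out,
                       weights=wgt)
    slices_having_nans = np.isnan(arr[-1, ...])
                                  ~~~^^^^^^^^^
IndexError: index -1 is out of bounds for axis 0 with size 0
```

View pics/s4.png

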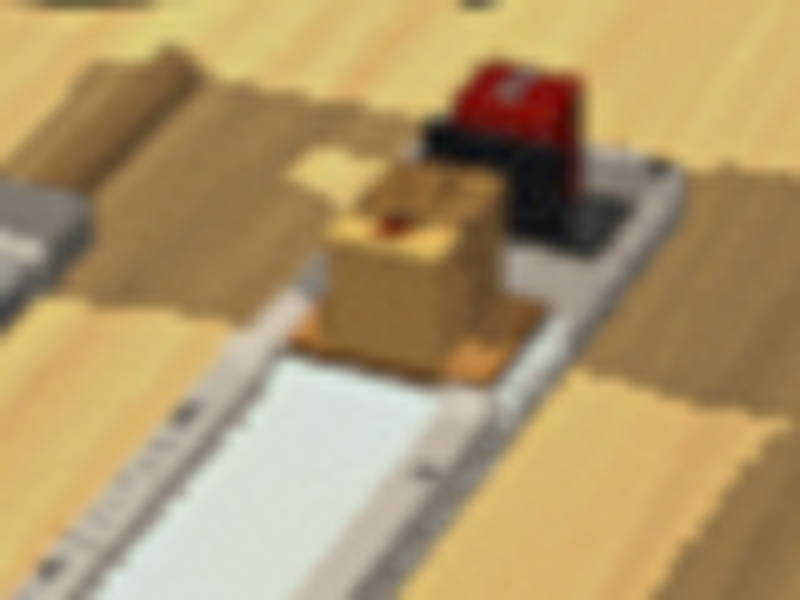

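The heart piece now sits flat in the lane: pith at (395,225), mount between the bevels. The arm and top-camera frames agree best, so I'll use the top-camera values. Next I re-grip lightly to slide it.

```bash
python3 go.py 634.9 -55.3 70 -4
```

```text
t 11.9 pos [635.4 -55.4 137.8] F [ 0.6  0.4 -0.9] w 0.0509 q6 -0.02
toolX [ 0.07   0.998 -0.   ] toolY [ 0.998 -0.07   0.001]
[0.0002, -0.0013, 0.1357] [0.0004, 0.0, 0.0001]
```

Request:
apply_moves:
  series:
    - [0.1, 0, -0.0003, 0.07, 0, 0, 0]
    - [0.1, 0, -0.0003, 0.13, 0, 0, 0]
    - [0.1, 0, -0.0003, 0.17, 0, 0, 0]
    - [0.1, 0, -0.0003, 0.1956, 0, 0, 0]
    - [0.1, 0, -0.0003, 0.1956, 0, 0, 0]
    - [0.1, 0, -0.0003, 0.1956, 0, 0, 0]
    - [-1, 0, -0.0003, 0.1956, 0, 0, 0]
    - [-1, 0, -0.0003, 0.1956, 0, 0, 0]
  grip_force: 5

```text
t: 12.57
position: [0.636, -0.0555, 0.041]
eef_rot: [2.296, 2.142, 0.002]
wrist_force: [-0.5, -0.2, -0.1]
width: 0.0395
gripper_force: 0.0
```

Request:
apply_moves:
  series:
    - [-1, 0, 0, 0, 0, 0, 0]
    - [-1, 0, 0, 0, 0, 0, 0]
    - [-1, 0.01, 0, 0, 0, 0, 0]
    - [-1, 0.02, 0, 0, 0, 0, 0]
    - [-1, 0.03, 0, 0, 0, 0, 0]
    - [-1, 0.04, 0, 0, 0, 0, 0]
    - [-1, 0.05, 0, 0, 0, 0, 0]
    - [-1, 0.06, 0, 0, 0, 0, 0]

```text
t: 13.23
position: [0.6373, -0.025, 0.0399]
eef_rot: [2.297, 2.143, 0.0]
wrist_force: [1.1, -0.4, 1.7]
width: 0.036
gripper_force: 5.0
```

```bash
python3 go.py 634.9 -55.3 40 -4
```

```text
t 13.23 pos [637.3 -25.   39.9] F [ 1.1 -0.4  1.7] w 0.036 q6 0.03
toolX [ 0.07   0.998 -0.   ] toolY [ 0.998 -0.07   0.   ]
[-0.0607, -0.0006, -0.0001] [0.0001, 0.0, 0.0001]
```

Request:
apply_moves:
  series:
    - [-1, 0.016, 0, 0, 0, 0, 0]
    - [-1, 0.032, 0, 0, 0, 0, 0]
    - [-1, 0.048, 0, 0, 0, 0, 0]
    - [-1, 0.064, 0, 0, 0, 0, 0]
    - [-1, 0.08, 0, 0, 0, 0, 0]
    - [-1, 0.096, 0, 0, 0, 0, 0]
    - [-1, 0.112, 0, 0, 0, 0, 0]
    - [-1, 0.128, 0, 0, 0, 0, 0]

```text
t: 13.9
position: [0.6411, 0.039, 0.0392]
eef_rot: [-2.297, -2.142, 0.002]
wrist_force: [-0.5, 0.3, -1.2]
width: 0.0277
gripper_force: 0.0
```

```bash
python3 go.py 634.9 -55.3 40 -4
python3 - <<'E'
import numpy as np
for n in ["top","side"]:
    d=np.load(n+"0.npz"); W=d["W"]; C=d["color"].astype(int); o=np.array([.6403,.0235] if n=="top" else [.6375,.0256])
    a=np.radians(-4); y=-np.sin(a)*0+(W[...,:2]-o)@np.array([-np.sin(a),np.cos(a)])*1000
    x=(W[...,:2]-o)@np.array([np.cos(a),np.sin(a)])*1000
    br=(abs(x)<30)&(y>90)&(y<170)&(W[...,2]>.012)&(W[...,2]<.08)&(C[...,0]-C[...,2]>45)
    print(n,br.sum(),np.round(np.percentile(y[br],[0,5,25,50,75]),1))
    s=(abs(x)<20)&(y>90)&(y<185)&(W[...,2]>.03); print(np.round(np.percentile(y[s],[0,3,10,50]),1))
E
```

```text
t 13.9 pos [641.1  39.   39.2] F [-0.5  0.3 -1.2] w 0.0277 q6 0.13
toolX [ 0.07   0.998 -0.   ] toolY [ 0.998 -0.07  -0.001]
[-0.189, 0.0007, -0.0015] [-0.0003, 0.0001, 0.0001]
top 33 [122.3 122.7 123.6 125.  126. ]
[122.  122.6 124.9 144.8]
side 69 [ 96.8 120.4 124.8 126.3 127.5]
[117.4 124.2 126.7 157.4]
```

Run:
```python
from h import *
from fit import rect
p=vision.capture("side"); W=cloud(p)
u,v=np.round(proj(p,[.637,.0,.03])).astype(int)
c=p["color"][v-38:v+37,u-50:u+50,::-1]; cv2.imwrite("pics/s5.png",cv2.resize(c,(800,600),interpolation=cv2.INTER_CUBIC))
q=vision.capture("top"); W2=cloud(q)
for W in (W,W2):
    m=(abs(W[...,0]-.638)<.05)&(abs(W[...,1]+.02)<.07)&(W[...,2]>.045)&(W[...,2]<.062)
    print(m.sum(),rect(W[m][:,:2]) if m.sum() else "", np.round(np.percentile(W[m],[5,50,95],axis=0)*1000,1).tolist() if m.sum() else "")
```

```text
132 (array([642.2,   8.2]), array([58. , 87.1]), 3.8) [[611.8, -26.9, 45.6], [644.2, 29.8, 53.8], [663.9, 48.5, 61.0]]
126 (array([636.5, -38.1]), array([23.4, 37.5]), 89.8) [[619.8, -49.7, 52.9], [636.7, -39.2, 57.9], [653.8, -28.9, 61.1]]
```

View pics/s5.png

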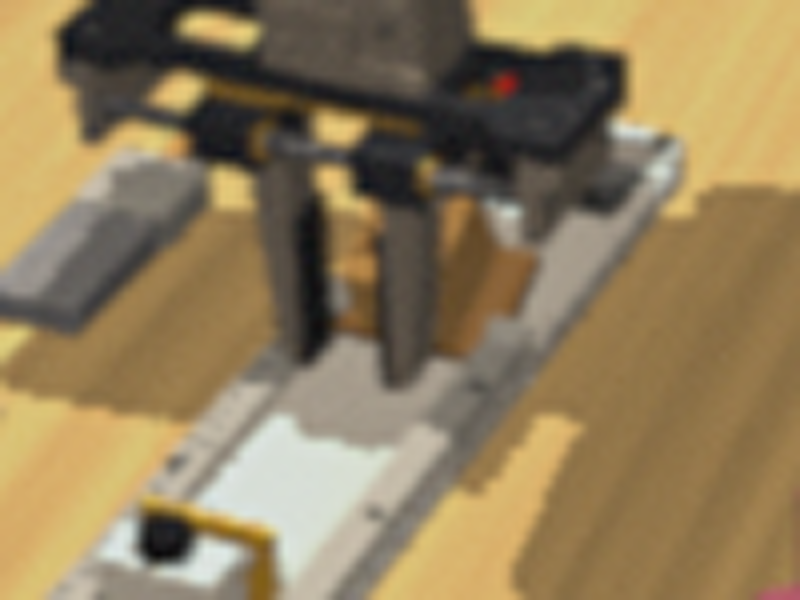

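The heart piece snagged at the lip entry (around (450,300)) and the fingers slid off its end. Lifting away to look.

Request:
apply_moves:
  series:
    - [0.1, 0, 0, 0, 0, 0, 0]
    - [0.1, 0, 0, -0.06, 0, 0, 0]
    - [0.1, 0, 0, -0.12, 0, 0, 0]
    - [0.1, -0.05, 0, -0.18, 0, 0, 0]
    - [0.1, -0.1, 0, -0.18, 0, 0, 0]
    - [0.1, -0.15, 0, -0.18, 0, 0, 0]
    - [0.1, -0.19, 0, -0.18, 0, 0, 0]
    - [0.1, -0.19, 0, -0.18, 0, 0, 0]

```text
t: 14.67
position: [0.6345, -0.0596, 0.1299]
eef_rot: [2.299, 2.14, -0.001]
wrist_force: [-0.1, 0.3, -0.0]
width: 0.0508
gripper_force: 0.0
```

```bash
cat > look.py <<'E'
import sys
from h import *
from fit import rect
p=vision.capture("side"); W=cloud(p); np.savez("look.npz",W=W,color=p["color"])
y=float(sys.argv[1])/1000
u,v=np.round(proj(p,[.637,y,.03])).astype(int)
c=p["color"][v-30:v+30,u-40:u+40,::-1]; cv2.imwrite("pics/"+sys.argv[2],cv2.resize(c,(800,600),interpolation=cv2.INTER_CUBIC))
o=np.array([.6375,.0256]); a=np.radians(-4)
Y=(W[...,:2]-o)@np.array([-np.sin(a),np.cos(a)])*1000; X=(W[...,:2]-o)@np.array([np.cos(a),np.sin(a)])*1000; Z=W[...,2]*1000
m=(abs(X)<30)&(abs(Y-(y*1000-25.6))<45)
t=m&(Z>51)&(Z<66); print("block top: n",t.sum(),"X",np.round(np.percentile(X[t],[3,50,97]),1),"Y",np.round(np.percentile(Y[t],[3,50,97]),1))
A=np.c_[X[t]-X[t].mean(),Y[t]-Y[t].mean(),np.ones(t.sum())]; print("slopeX,slopeY,z",np.round(np.linalg.lstsq(A,Z[t],rcond=None)[0],3))
print("rect",rect(np.c_[X[t],Y[t]]/1000))
E
python3 look.py -35 s6.png; python3 go.py 634.9 -55.3 120 -4
```

```text
block top: n 135 X [-17.7  -0.8  18. ] Y [-77.3 -51.2 -30. ]
slopeX,slopeY,z [ 4.0000e-03 -9.0000e-03  5.6429e+01]
rect (array([  0.4, -53.3]), array([38.3, 55.8]), 2.3)
t 14.72 pos [634.6 -58.  129.7] F [-0.3  0.3  0.5] w 0.0507 q6 -0.02
toolX [0.072 0.997 0.   ] toolY [ 0.997 -0.072 -0.   ]
[0.0054, 0.0001, 0.0194] [-0.0, -0.0, -0.0008]
```

View pics/s6.png

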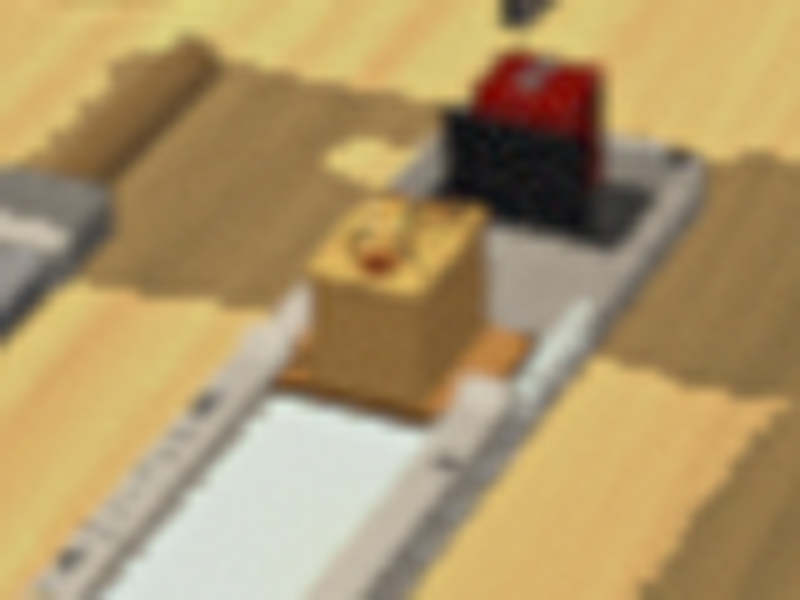

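The heart piece is flat and already a few mm under the lips; only the light grip slipped. From here I'll push it from behind with closed fingers, which are 36 mm wide and fit between the lips, low down on the mount.

```bash
python3 go.py 633.7 -71.3 20 -4
```

```text
t 14.72 pos [634.6 -58.  129.7] F [-0.3  0.3  0.5] w 0.0507 q6 -0.02
toolX [0.072 0.997 0.   ] toolY [ 0.997 -0.072 -0.   ]
[-0.0268, 0.0001, 0.2194] [-0.0, -0.0, -0.0008]
```

Request:
apply_moves:
  series:
    - [-1, -0.031, 0, 0, 0, 0, -0.0008]
    - [-1, -0.031, 0, 0, 0, 0, -0.0008]
    - [-1, -0.031, 0, 0, 0, 0, -0.0008]
    - [-1, -0.031, 0, 0.06, 0, 0, -0.0008]
    - [-1, -0.031, 0, 0.12, 0, 0, -0.0008]
    - [-1, -0.031, 0, 0.17, 0, 0, -0.0008]
    - [-1, -0.031, 0, 0.205, 0, 0, -0.0008]
    - [-1, -0.031, 0, 0.2194, 0, 0, -0.0008]

```text
t: 15.38
position: [0.632, -0.0703, 0.017]
eef_rot: [-2.291, -2.144, 0.004]
wrist_force: [-0.2, 0.4, 0.3]
width: 0.0007
gripper_force: 0.0
```

Request:
apply_moves:
  series:
    - [-1, 0, 0, 0, 0, 0, 0]
    - [-1, 0, 0, 0, 0, 0, 0]
    - [-1, 0.003, 0, 0, 0, 0, 0]
    - [-1, 0.006, 0, 0, 0, 0, 0]
    - [-1, 0.009, 0, 0, 0, 0, 0]
    - [-1, 0.012, 0, 0, 0, 0, 0]
    - [-1, 0.015, 0, 0, 0, 0, 0]
    - [-1, 0.018, 0, 0, 0, 0, 0]

```text
t: 16.05
position: [0.6346, -0.0628, 0.0203]
eef_rot: [2.295, 2.145, 0.0]
wrist_force: [-0.7, -0.3, 0.4]
width: 0.0003
gripper_force: 0.4
```

```bash
python3 go.py 633.7 -71.3 20 -4
```

```text
t 16.05 pos [634.6 -62.8  20.3] F [-0.7 -0.3  0.4] w 0.0003 q6 -0.03
toolX [ 0.067  0.998 -0.   ] toolY [ 0.998 -0.067  0.   ]
[-0.0171, -0.0006, 0.0006] [0.0001, 0.0, 0.0008]
```

Request:
apply_moves:
  series:
    - [-1, 0.008, 0, 0, 0, 0, 0.0008]
    - [-1, 0.016, 0, 0, 0, 0, 0.0008]
    - [-1, 0.024, 0, 0, 0, 0, 0.0008]
    - [-1, 0.032, 0, 0, 0, 0, 0.0008]
    - [-1, 0.04, 0, 0, 0, 0, 0.0008]
    - [-1, 0.048, 0, 0, 0, 0, 0.0008]
    - [-1, 0.056, 0, 0, 0, 0, 0.0008]
    - [-1, 0.064, 0, 0, 0, 0, 0.0008]

```text
t: 16.72
position: [0.6366, -0.0305, 0.02]
eef_rot: [-2.297, -2.143, 0.0]
wrist_force: [-0.7, -1.2, 0.5]
width: 0.0003
gripper_force: 0.5
```

```bash
python3 go.py 640 21 20 -4;python3 - <<'E'
from h import *
p=vision.capture("side"); W=cloud(p); o=np.array([.6375,.0256]); a=np.radians(-4)
Y=(W[...,:2]-o)@np.array([-np.sin(a),np.cos(a)])*1000; X=(W[...,:2]-o)@np.array([np.cos(a),np.sin(a)])*1000; Z=W[...,2]*1000
t=(abs(X)<25)&(Z>51)&(Z<60)&(Y<100)&(Y>-90); print(t.sum(),np.round(np.percentile(Y[t],[3,50,97]),1))
E
```

```text
t 16.72 pos [636.6 -30.5  20. ] F [-0.7 -1.2  0.5] w 0.0003 q6 0.02
toolX [ 0.069  0.998 -0.   ] toolY [ 0.998 -0.069 -0.   ]
[0.1032, -0.0004, -0.0] [-0.0, 0.0, 0.0001]
160 [-51.1 -20.6   2.5]
```

Request:
apply_moves:
  series:
    - [-1, 0.012, 0, 0, 0, 0, 0]
    - [-1, 0.024, 0, 0, 0, 0, 0]
    - [-1, 0.036, 0, 0, 0, 0, 0]
    - [-1, 0.048, 0, 0, 0, 0, 0]
    - [-1, 0.06, 0, 0, 0, 0, 0]
    - [-1, 0.072, 0, 0, 0, 0, 0]
    - [-1, 0.084, 0, 0, 0, 0, 0]
    - [-1, 0.096, 0, 0, 0, 0, 0]

```text
t: 17.43
position: [0.64, 0.0176, 0.02]
eef_rot: [-2.297, -2.143, 0.0]
wrist_force: [-1.3, -0.4, 1.2]
width: 0.0006
gripper_force: 0.4
```

Request:
apply_moves:
  series:
    - [-1, 0.014, 0, 0, 0, 0, 0]
    - [-1, 0.028, 0, 0, 0, 0, 0]
    - [-1, 0.042, 0, 0, 0, 0, 0]
    - [-1, 0.056, 0, 0, 0, 0, 0]
    - [-1, 0.07, 0, 0, 0, 0, 0]
    - [-1, 0.084, 0, 0, 0, 0, 0]
    - [-1, 0.096, 0, 0, 0, 0, 0]
    - [-1, 0.104, 0, 0, 0, 0, 0]

```text
t: 18.1
position: [0.6436, 0.0697, 0.02]
eef_rot: [-2.297, -2.143, -0.0]
wrist_force: [-0.4, -0.6, 0.4]
width: 0.0003
gripper_force: 0.3
```

```bash
python3 go.py 645 88 20 -4;python3 - <<'E'
from h import *
p=vision.capture("side"); W=cloud(p); o=np.array([.6375,.0256]); a=np.radians(-4)
Y=(W[...,:2]-o)@np.array([-np.sin(a),np.cos(a)])*1000; X=(W[...,:2]-o)@np.array([np.cos(a),np.sin(a)])*1000; Z=W[...,2]*1000
t=(abs(X)<15)&(Z>51)&(Z<60)&(Y<150)&(Y>30); print(t.sum(),np.round(np.percentile(Y[t],[3,50,97]),1))
E
```

```text
t 18.1 pos [643.6  69.7  20. ] F [-0.4 -0.6  0.4] w 0.0003 q6 0.17
toolX [0.069 0.998 0.   ] toolY [ 0.998 -0.069  0.   ]
[0.0367, 0.0002, -0.0] [0.0, -0.0, 0.0002]
158 [ 51.2  81.5 146.7]
```

Request:
apply_moves:
  series:
    - [-1, 0.005, 0, 0, 0, 0, 0]
    - [-1, 0.01, 0, 0, 0, 0, 0]
    - [-1, 0.013, 0, 0, 0, 0, 0]
    - [-1, 0.016, 0, 0, 0, 0, 0]
    - [-1, 0.019, 0, 0, 0, 0, 0]
    - [-1, 0.022, 0, 0, 0, 0, 0]
    - [-1, 0.024, 0, 0, 0, 0, 0]
    - [-1, 0.026, 0, 0, 0, 0, 0]

```text
t: 18.82
position: [0.6445, 0.0818, 0.02]
eef_rot: [-2.298, -2.143, 0.0]
wrist_force: [0.4, -0.8, 0.4]
width: 0.0001
gripper_force: 0.3
```

Request:
apply_moves:
  series:
    - [-1, 0.001, 0, 0, 0, 0, 0]
    - [-1, 0.002, 0, 0, 0, 0, 0]
    - [-1, 0.003, 0, 0, 0, 0, 0]
    - [-1, 0.004, 0, 0, 0, 0, 0]
    - [-1, 0.005, 0, 0, 0, 0, 0]
    - [-1, 0.006, 0, 0, 0, 0, 0]
    - [-1, 0.006, 0, 0, 0, 0, 0]
    - [-1, 0.006, 0, 0, 0, 0, 0]

```text
t: 19.48
position: [0.6447, 0.0848, 0.02]
eef_rot: [-2.297, -2.143, -0.0]
wrist_force: [0.5, -0.2, -0.4]
width: 0.0004
gripper_force: 0.1
```

Request:
apply_moves:
  series:
    - [-1, 0.001, 0, 0, 0, 0, 0]
    - [-1, 0.002, 0, 0, 0, 0, 0]
    - [-1, 0.003, 0, 0, 0, 0, 0]
    - [-1, 0.004, 0, 0, 0, 0, 0]
    - [-1, 0.004, 0, 0, 0, 0, 0]
    - [-1, 0.004, 0, 0, 0, 0, 0]
    - [-1, 0.004, 0, 0, 0, 0, 0]
    - [-1, 0.004, 0, 0, 0, 0, 0]

```text
t: 20.15
position: [0.6448, 0.0868, 0.02]
eef_rot: [-2.297, -2.143, -0.0]
wrist_force: [0.4, 0.9, -0.3]
width: 0.0005
gripper_force: 0.0
```

Request:
apply_moves:
  series:
    - [-1, 0.001, 0, 0, 0, 0, 0]
    - [-1, 0.002, 0, 0, 0, 0, 0]
    - [-1, 0.003, 0, 0, 0, 0, 0]
    - [-1, 0.004, 0, 0, 0, 0, 0]
    - [-1, 0.004, 0, 0, 0, 0, 0]
    - [-1, 0.004, 0, 0, 0, 0, 0]
    - [-1, 0.004, 0, 0, 0, 0, 0]
    - [-1, 0.004, 0, 0, 0, 0, 0]

```text
t: 20.82
position: [0.645, 0.0888, 0.02]
eef_rot: [-2.297, -2.143, -0.0]
wrist_force: [0.6, 0.1, -0.9]
width: 0.0005
gripper_force: 0.1
```

Request:
apply_moves:
  series:
    - [-1, 0.001, 0, 0, 0, 0, 0]
    - [-1, 0.002, 0, 0, 0, 0, 0]
    - [-1, 0.003, 0, 0, 0, 0, 0]
    - [-1, 0.004, 0, 0, 0, 0, 0]
    - [-1, 0.004, 0, 0, 0, 0, 0]
    - [-1, 0.004, 0, 0, 0, 0, 0]
    - [-1, 0.004, 0, 0, 0, 0, 0]
    - [-1, 0.004, 0, 0, 0, 0, 0]

```text
t: 21.48
position: [0.6451, 0.0903, 0.0201]
eef_rot: [2.297, 2.143, -0.001]
wrist_force: [-1.0, -4.4, 1.6]
width: 0.0004
gripper_force: 2.6
```

```bash
python3 look.py 117 s7.png; python3 go.py 645 88 20 -4
```

```text
block top: n 229 X [-17.4  -1.4  17.5] Y [ 65.6  95.  123.3]
slopeX,slopeY,z [ 2.5000e-02 -8.5000e-02  5.7089e+01]
rect (array([ 1. , 91.2]), array([39. , 68.4]), 2.6)
t 21.53 pos [645.1  90.3  20.1] F [ 0.1 -4.4  2.1] w 0.0007 q6 0.21
toolX [ 0.07   0.998 -0.   ] toolY [ 0.998 -0.07  -0.   ]
[-0.0047, 0.0002, 0.0001] [-0.0, 0.0001, 0.0001]
```

View pics/s7.png

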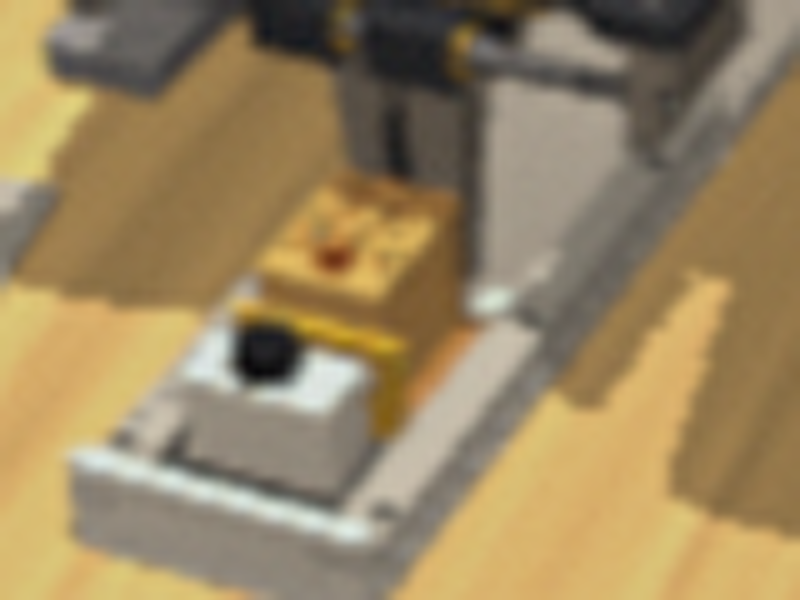

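The heart piece rests against the brass stop ((320,330)), pith towards it, at about 4 N. Backing off and up, then on to the middle piece.

Request:
apply_moves:
  series:
    - [-1, -0.012, 0, 0, 0, 0, 0]
    - [-1, -0.02, 0, 0, 0, 0, 0]
    - [-1, -0.02, 0, -0.07, 0, 0, 0]
    - [-1, -0.02, 0, -0.14, 0, 0, 0]
    - [-1, -0.02, 0, -0.2, 0, 0, 0]
    - [-1, -0.1, -0.04, -0.2, 0, 0, -0.02]
    - [-1, -0.17, -0.09, -0.2, 0, 0, -0.05]
    - [-1, -0.24, -0.14, -0.2, 0, 0, -0.078]

```text
t: 22.2
position: [0.5702, -0.0203, 0.1206]
eef_rot: [2.011, 2.412, 0.002]
wrist_force: [0.8, -1.7, 0.0]
width: 0.0007
gripper_force: 0.0
```

```bash
python3 go.py 434.5 -209.1 120 10.5
python3 - <<'E'
from h import *
def acc(n): 
    ps=[vision.capture(n) for _ in range(4)]; p=ps[0]; p["color"]=np.mean([q["color"] for q in ps],0).astype(np.uint8); return p
out=[]
O={"m":(434.5,-209.1,10.5),"b":(448.5,191.5,9.5)}
for n in ["top","side"]:
    p=acc(n); row=[]
    for k in O:
        x,y,a=O[k]
        if n=="side": x-=2.3;y+=1.8
        a=np.radians(a); g=10
        i,j=np.mgrid[0:52*5:1,0:40*5:1]; ly=26-i/5; lx=j/5-20
        X=np.stack([x+lx*np.cos(a)-ly*np.sin(a),y+lx*np.sin(a)+ly*np.cos(a),np.full(lx.shape,48.)],-1)/1000
        uv=proj(p,X).astype(np.float32); im=cv2.remap(p["color"],uv[...,0],uv[...,1],cv2.INTER_CUBIC)
        gr=cv2.createCLAHE(3,(2,2)).apply(cv2.cvtColor(im,cv2.COLOR_RGB2GRAY)); row.append(gr)
    out.append(np.hstack(row))
cv2.imwrite("pics/arcs.png",np.hstack(out))
E
```

```text
t 22.2 pos [570.2 -20.3 120.6] F [ 0.8 -1.7  0. ] w 0.0007 q6 -0.22
toolX [-0.18   0.984 -0.   ] toolY [0.984 0.18  0.002]
[-0.3225, -0.3349, 0.0006] [0.0006, 0.0, -0.0007]
```

View pics/arcs.png

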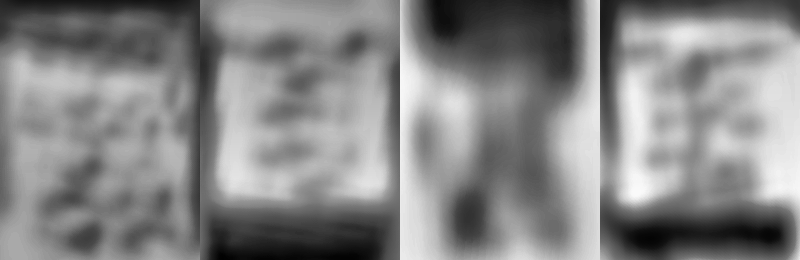

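The arc detail isn't resolved (the bark strip shows at the bottom of panels 2 and 4). All the pieces lie with +y roughly towards world +y, so I'll go with that for the middle piece.

```bash
python3 go.py 434.5 -209.1 100 10.5
```

```text
t 22.6 pos [571.4 -18.9 120. ] F [ 0.6 -0.7  0.8] w 0.001 q6 -0.21
toolX [-0.175  0.985  0.   ] toolY [0.985 0.175 0.001]
[-0.3267, -0.3361, 0.0397] [0.0002, -0.0, -0.0024]
```

Request:
apply_moves:
  series:
    - [1, -0.3267, -0.3361, 0.0397, 0, 0, -0.0024]
    - [1, -0.3267, -0.3361, 0.0397, 0, 0, -0.0024]
    - [1, -0.3267, -0.3361, 0.0397, 0, 0, -0.0024]
    - [1, -0.3267, -0.3361, 0.0397, 0, 0, -0.0024]
    - [1, -0.3267, -0.3361, 0.0397, 0, 0, -0.0024]
    - [1, -0.3267, -0.3361, 0.0397, 0, 0, -0.0024]
    - [1, -0.3267, -0.3361, 0.0397, 0, 0, -0.0024]
    - [1, -0.3267, -0.3361, 0.0397, 0, 0, -0.0024]
  grip_force: 12

```text
t: 23.27
position: [0.4336, -0.2104, 0.1]
eef_rot: [-2.012, -2.413, -0.0]
wrist_force: [0.0, 0.3, -0.3]
width: 0.0517
gripper_force: 0.0
```

```bash
python3 go.py 434.5 -209.1 33 10.5; python3 go.py 434.5 -209.1 33 10.5|head -1
```

```text
t 23.27 pos [ 433.6 -210.4  100. ] F [ 0.   0.3 -0.3] w 0.0517 q6 -0.64
toolX [-0.18   0.984  0.   ] toolY [0.984 0.18  0.   ]
[0.0022, 0.0022, 0.134] [0.0, -0.0001, -0.0008]
t 23.27 pos [ 433.6 -210.4  100. ] F [ 0.   0.3 -0.3] w 0.0517 q6 -0.64
```

Request:
apply_moves:
  series:
    - [1, 0.0008, 0.0008, 0.03, 0, 0, -0.0008]
    - [1, 0.0008, 0.0008, 0.07, 0, 0, -0.0008]
    - [1, 0.0008, 0.0008, 0.11, 0, 0, -0.0008]
    - [1, 0.0008, 0.0008, 0.134, 0, 0, -0.0008]
    - [0, 0.0008, 0.0008, 0.134, 0, 0, -0.0008]
    - [-1, 0.0008, 0.0008, 0.134, 0, 0, -0.0008]
    - [-1, 0.0008, 0.0008, 0.134, 0, 0, -0.0008]
    - [-1, 0.0008, 0.0008, 0.134, 0, 0, -0.0008]

```text
t: 23.93
position: [0.435, -0.2093, 0.034]
eef_rot: [2.004, 2.417, 0.001]
wrist_force: [-0.0, 0.2, 0.7]
width: 0.056
gripper_force: 0.0
```

Request:
apply_moves:
  series:
    - [-1, 0, 0, 0, 0, 0, 0]
    - [-1, 0, 0, 0, 0, 0, 0]
    - [-1, 0, 0, 0, 0, 0, 0]
    - [-1, 0, 0, 0, 0, 0, 0]
    - [-1, 0, 0, -0.03, 0, 0, 0]
    - [-1, 0, 0, -0.08, 0, 0, 0]
    - [-1, 0, 0, -0.134, 0, 0, 0]
    - [-1, 0, 0, -0.134, 0, 0, 0]

```text
t: 24.6
position: [0.4362, -0.2106, 0.104]
eef_rot: [2.003, 2.413, 0.002]
wrist_force: [1.4, -1.1, -0.9]
width: 0.0358
gripper_force: 12.0
```

```bash
python3 go.py 634.8 -56.3 100 -4; python3 -c "
from h import *
for n in ['side','top']:
    p=vision.capture(n); print([(round(b['p'],2),np.round(b['position']).tolist()) for b in boxes_of('middle_piece',p)[:3]])"; python3 go.py 634.8 -56.3 100 -4
```

```text
t 24.6 pos [ 436.2 -210.6  104. ] F [ 1.4 -1.1 -0.9] w 0.0358 q6 -0.64
toolX [-0.184  0.983 -0.004] toolY [0.983 0.184 0.005]
[0.2301, 0.4473, 0.0094] [0.0016, 0.0009, 0.0812]
[(0.73, [341.0, 180.0])]
[]
t 24.8 pos [ 433.3 -209.1   99.4] F [-1.4 -0.4 -1.4] w 0.0357 q6 -0.64
toolX [-0.184  0.983  0.001] toolY [ 0.983  0.184 -0.001]
[0.2262, 0.4525, -0.0014] [-0.0003, -0.0002, 0.0812]
```

Request:
apply_moves:
  series:
    - [-1, 0.03, 0.06, -0.02, 0, 0, 0.02]
    - [-1, 0.07, 0.14, -0.02, 0, 0, 0.04]
    - [-1, 0.11, 0.22, -0.02, 0, 0, 0.06]
    - [-1, 0.15, 0.3, -0.02, 0, 0, 0.0812]
    - [-1, 0.19, 0.38, -0.02, 0, 0, 0.0812]
    - [-1, 0.2262, 0.4525, -0.0014, 0, 0, 0.0812]
    - [-1, 0.2262, 0.4525, -0.0014, 0, 0, 0.0812]
    - [-1, 0.2262, 0.4525, -0.0014, 0, 0, 0.0812]

```text
t: 25.47
position: [0.6364, -0.0542, 0.0983]
eef_rot: [-2.293, -2.145, 0.002]
wrist_force: [-0.7, -0.1, -0.2]
width: 0.0357
gripper_force: 12.0
```

Request:
apply_moves:
  series:
    - [-1, 0, 0, 0, 0, 0, 0]
    - [-1, 0, 0, 0, 0, 0, 0]
    - [-1, 0, 0, 0, 0, 0, 0]
    - [-1, 0, 0, 0.03, 0, 0, 0]
    - [-1, 0, 0, 0.06, 0, 0, 0]
    - [-1, 0, 0, 0.08, 0, 0, 0]
    - [-1, 0, 0, 0.08, 0, 0, 0]
    - [-1, 0, 0, 0.08, 0, 0, 0]

```text
t: 26.13
position: [0.6346, -0.0571, 0.0607]
eef_rot: [-2.298, -2.141, 0.001]
wrist_force: [-0.6, -0.3, -1.5]
width: 0.0359
gripper_force: 12.0
```

```bash
python3 go.py 634.8 -56 39 -4
```

```text
t 26.13 pos [634.6 -57.1  60.7] F [-0.6 -0.3 -1.5] w 0.0359 q6 -0.02
toolX [0.07  0.998 0.   ] toolY [ 0.998 -0.07  -0.001]
[0.0022, 0.0002, 0.0433] [-0.0004, -0.0, -0.0002]
```

Request:
apply_moves:
  series:
    - [-1, 0.002, 0.0003, 0.02, 0, 0, 0]
    - [-1, 0.002, 0.0003, 0.03, 0, 0, 0]
    - [-1, 0.002, 0.0003, 0.036, 0, 0, 0]
    - [-1, 0.002, 0.0003, 0.039, 0, 0, 0]
    - [-1, 0.002, 0.0003, 0.04, 0, 0, 0]
    - [-1, 0.002, 0.0003, 0.04, 0, 0, 0]
    - [-1, 0.002, 0.0003, 0.04, 0, 0, 0]
    - [-1, 0.002, 0.0003, 0.04, 0, 0, 0]

```text
t: 26.8
position: [0.6342, -0.0553, 0.0418]
eef_rot: [-2.296, -2.142, 0.003]
wrist_force: [-9.1, 1.1, 15.8]
width: 0.0375
gripper_force: 12.2
```

Request:
apply_moves:
  series:
    - [-1, 0, -0.003, 0, 0, 0, 0]
    - [-1, 0, -0.003, 0, 0, 0, 0]
    - [-1, 0, -0.003, 0, 0, 0, 0]
    - [-1, 0, -0.003, 0, 0, 0, 0]
    - [0.1, 0, -0.003, 0, 0, 0, 0]
    - [0.1, 0, -0.003, 0, 0, 0, 0]
    - [0.1, 0, -0.003, 0, 0, 0, 0]
    - [0.1, 0, -0.003, 0, 0, 0, 0]

```text
t: 27.47
position: [0.6342, -0.0554, 0.0407]
eef_rot: [2.297, 2.143, -0.0]
wrist_force: [0.2, -0.4, -0.5]
width: 0.0509
gripper_force: 0.0
```

```bash
python3 look.py -50 s8.png; python3 go.py 633.8 -90 41 -4
```

```text
block top: n 164 X [-25.8   0.3  27.8] Y [-102.4  -73.4  -53.6]
slopeX,slopeY,z [ 3.4000e-02 -3.5000e-02  5.8262e+01]
rect (array([  3.5, -75.8]), array([49.5, 61.6]), 34.0)
t 27.52 pos [634.1 -55.4  40.6] F [ 1.1  0.6 -0.2] w 0.0504 q6 -0.02
toolX [ 0.07   0.998 -0.   ] toolY [ 0.998 -0.07  -0.   ]
[-0.0691, 0.0041, -0.0007] [-0.0, 0.0, 0.0001]
```

Request:
apply_moves:
  series:
    - [0.1, 0, 0, -0.05, 0, 0, 0]
    - [0.1, 0, 0, -0.1, 0, 0, 0]
    - [0.1, 0, 0, -0.16, 0, 0, 0]
    - [-1, -0.04, 0, -0.16, 0, 0, 0]
    - [-1, -0.08, 0, -0.16, 0, 0, 0]
    - [-1, -0.085, 0, -0.16, 0, 0, 0]
    - [-1, -0.085, 0, -0.16, 0, 0, 0]
    - [-1, -0.085, 0, -0.16, 0, 0, 0]

```text
t: 28.18
position: [0.631, -0.0975, 0.1205]
eef_rot: [-2.298, -2.141, 0.0]
wrist_force: [1.2, 1.3, 0.3]
width: 0.0192
gripper_force: 0.0
```

```bash
python3 look.py -55 s8.png
python3 - <<'E'
import numpy as np
d=np.load("look.npz"); W=d["W"]; o=np.array([.6375,.0256]); a=np.radians(-4)
Y=(W[...,:2]-o)@np.array([-np.sin(a),np.cos(a)])*1000; X=(W[...,:2]-o)@np.array([np.cos(a),np.sin(a)])*1000; Z=W[...,2]*1000
f=(abs(Y+100)<70)&(abs(X)<20)&(Z>30)&(Z<51); print("faces Y",np.round(np.histogram(Y[f],bins=range(-150,-30,5))[0]))
for s in (-1,1):
    m=(abs(Y+75)<20)&(X*s>21)&(X*s<31)&(Z>11)&(Z<30); print("flange",s,m.sum(),np.round(np.percentile(Z[m],[10,50,90]),1) if m.sum() else "")
E
python3 go.py 633.8 -96 20 -4
```

```text
block top: n 150 X [-18.8  -1.9  15.5] Y [-102.8  -73.9  -54.4]
slopeX,slopeY,z [ 1.0200e-01 -2.6000e-02  5.7967e+01]
rect (array([ -1.1, -79.8]), array([37.6, 54.1]), 0.4)
faces Y [ 0  7 37 16  0  0  0  0  0  4  3  5  4  4  2  2  4  4 50 12  0  0  0]
flange -1 29 [12.2 16.  17.9]
flange 1 10 [17.5 20.7 22.7]
t 28.23 pos [630.9 -97.2 120.4] F [0.7 0.5 0.3] w 0.0155 q6 -0.09
toolX [0.07  0.998 0.   ] toolY [ 0.998 -0.07  -0.001]
[0.0027, 0.0057, 0.2008] [-0.0003, -0.0001, 0.0]
```

The middle piece is rolled about 6°, with its +x flange up on the bevel. I'll re-grip it about 2 mm further towards -x to square it and seat it.

Request:
apply_moves:
  series:
    - [0.1, 0.04, -0.004, 0, 0, 0, 0]
    - [0.1, 0.085, -0.004, 0, 0, 0, 0]
    - [0.1, 0.085, -0.004, 0, 0, 0, 0]
    - [0.1, 0.085, -0.004, 0.05, 0, 0, 0]
    - [0.1, 0.085, -0.004, 0.1, 0, 0, 0]
    - [0.1, 0.085, -0.004, 0.14, 0, 0, 0]
    - [0.1, 0.085, -0.004, 0.159, 0, 0, 0]
    - [0.1, 0.085, -0.004, 0.159, 0, 0, 0]

```text
t: 28.9
position: [0.6304, -0.0548, 0.0389]
eef_rot: [-2.294, -2.141, 0.005]
wrist_force: [-0.2, -0.2, -0.3]
width: 0.0504
gripper_force: 0.0
```

Request:
apply_moves:
  series:
    - [-1, 0, 0, 0, 0, 0, 0]
    - [-1, 0, 0, 0, 0, 0, 0]
    - [-1, 0, 0, 0, 0, 0, 0]
    - [-1, 0, 0, 0, 0, 0, 0]
    - [-1, 0, 0, 0.001, 0, 0, 0]
    - [-1, 0, 0, 0.003, 0, 0, 0]
    - [-1, 0, 0, 0.005, 0, 0, 0]
    - [-1, 0, 0, 0.005, 0, 0, 0]

```text
t: 29.57
position: [0.6334, -0.0554, 0.0395]
eef_rot: [2.296, 2.141, 0.003]
wrist_force: [3.5, 0.9, 3.6]
width: 0.0359
gripper_force: 12.0
```

```bash
python3 go.py 633.8 -96 20 -4
```

```text
t 29.57 pos [633.4 -55.4  39.5] F [3.5 0.9 3.6] w 0.0359 q6 -0.02
toolX [ 0.07   0.998 -0.   ] toolY [ 0.998 -0.07   0.003]
[-0.081, 0.0063, 0.0391] [0.0009, 0.0, 0.0]
```

Request:
apply_moves:
  series:
    - [-1, 0, 0.002, 0, 0, 0, 0]
    - [-1, 0, 0.002, 0.001, 0, 0, 0]
    - [-1, 0, 0.003, 0.002, 0, 0, 0]
    - [-1, 0, 0.003, 0.003, 0, 0, 0]
    - [-1, 0, 0.003, 0.004, 0, 0, 0]
    - [-1, 0, 0.003, 0.005, 0, 0, 0]
    - [-1, 0, 0.003, 0.006, 0, 0, 0]
    - [-1, 0, 0.003, 0.006, 0, 0, 0]

```text
t: 30.23
position: [0.6337, -0.0554, 0.0374]
eef_rot: [2.297, 2.143, -0.0]
wrist_force: [-2.8, -0.6, 18.3]
width: 0.0361
gripper_force: 12.0
```

```bash
python3 go.py 633.8 -96 20 -4
```

```text
t 30.23 pos [633.7 -55.4  37.4] F [-2.8 -0.6 18.3] w 0.0361 q6 -0.02
toolX [ 0.07   0.998 -0.   ] toolY [ 0.998 -0.07  -0.   ]
[-0.081, 0.0059, 0.0347] [-0.0, 0.0, 0.0001]
```

Request:
apply_moves:
  series:
    - [0.1, 0, 0, -0.003, 0, 0, 0]
    - [0.1, 0, 0, -0.004, 0, 0, 0]
    - [0.1, 0, 0, -0.004, 0, 0, 0]
    - [0.1, 0, 0, -0.06, 0, 0, 0]
    - [0.1, 0, 0, -0.11, 0, 0, 0]
    - [-1, -0.04, 0, -0.15, 0, 0, 0]
    - [-1, -0.08, 0, -0.15, 0, 0, 0]
    - [-1, -0.085, 0, -0.15, 0, 0, 0]

```text
t: 30.9
position: [0.631, -0.1, 0.1119]
eef_rot: [2.297, 2.141, 0.001]
wrist_force: [-0.1, 0.2, -0.2]
width: 0.0328
gripper_force: 0.0
```

```bash
python3 look.py -55 s9.png
python3 - <<'E'
import numpy as np
d=np.load("look.npz"); W=d["W"]; o=np.array([.6375,.0256]); a=np.radians(-4)
Y=(W[...,:2]-o)@np.array([-np.sin(a),np.cos(a)])*1000; X=(W[...,:2]-o)@np.array([np.cos(a),np.sin(a)])*1000; Z=W[...,2]*1000
for s in (-1,1):
    m=(abs(Y+75)<20)&(X*s>21)&(X*s<31)&(Z>11)&(Z<30); print("flange",s,m.sum(),np.round(np.percentile(Z[m],[10,50,90]),1) if m.sum() else "")
E
python3 go.py 632.6 -98 20 -4
```

```text
block top: n 133 X [-18.4  -1.8  16.8] Y [-101.5  -76.1  -54.4]
slopeX,slopeY,z [ 2.5000e-02 -2.1000e-02  5.6248e+01]
rect (array([ -0.5, -77.6]), array([37.2, 50.9]), 1.1)
flange -1 28 [14.7 16.7 18.6]
flange 1 11 [13.1 15.6 17.3]
t 30.95 pos [630.3 -99.3 110.8] F [-0.3 -0.4  0.4] w 0.0285 q6 -0.09
toolX [ 0.071  0.997 -0.   ] toolY [ 0.997 -0.071 -0.   ]
[0.0029, 0.0045, 0.1816] [-0.0001, 0.0001, -0.0005]
```

Request:
apply_moves:
  series:
    - [-1, 0.005, 0.001, 0, 0, 0, 0]
    - [-1, 0.005, 0.001, 0, 0, 0, 0]
    - [-1, 0.005, 0.001, 0.04, 0, 0, 0]
    - [-1, 0.005, 0.001, 0.08, 0, 0, 0]
    - [-1, 0.005, 0.001, 0.12, 0, 0, 0]
    - [-1, 0.005, 0.001, 0.155, 0, 0, 0]
    - [-1, 0.005, 0.001, 0.175, 0, 0, 0]
    - [-1, 0.005, 0.001, 0.1816, 0, 0, 0]

```text
t: 31.62
position: [0.6298, -0.0942, 0.0176]
eef_rot: [-2.294, -2.142, 0.004]
wrist_force: [-0.9, -0.3, -0.3]
width: 0.0008
gripper_force: 0.0
```

```bash
python3 go.py 632.6 -98 20 -4
```

```text
t 31.62 pos [629.8 -94.2  17.6] F [-0.9 -0.3 -0.3] w 0.0008 q6 -0.08
toolX [0.069 0.998 0.   ] toolY [ 0.998 -0.069 -0.004]
[-0.0071, 0.0061, -0.0048] [-0.0012, -0.0001, 0.0003]
```

Request:
apply_moves:
  series:
    - [-1, 0.006, 0.001, 0, 0, 0, 0]
    - [-1, 0.012, 0.001, 0, 0, 0, 0]
    - [-1, 0.018, 0.001, 0, 0, 0, 0]
    - [-1, 0.026, 0.001, 0, 0, 0, 0]
    - [-1, 0.034, 0.001, 0, 0, 0, 0]
    - [-1, 0.042, 0.001, 0, 0, 0, 0]
    - [-1, 0.05, 0.001, 0, 0, 0, 0]
    - [-1, 0.058, 0.001, 0, 0, 0, 0]

```text
t: 32.28
position: [0.6341, -0.066, 0.0204]
eef_rot: [2.297, 2.143, 0.0]
wrist_force: [0.0, -0.6, 1.3]
width: 0.0004
gripper_force: 0.6
```

Request:
apply_moves:
  series:
    - [-1, 0.01, 0, 0, 0, 0, 0]
    - [-1, 0.02, 0, 0, 0, 0, 0]
    - [-1, 0.03, 0, 0, 0, 0, 0]
    - [-1, 0.04, 0, 0, 0, 0, 0]
    - [-1, 0.05, 0, 0, 0, 0, 0]
    - [-1, 0.06, 0, 0, 0, 0, 0]
    - [-1, 0.07, 0, 0, 0, 0, 0]
    - [-1, 0.08, 0, 0, 0, 0, 0]

```text
t: 32.95
position: [0.6367, -0.026, 0.02]
eef_rot: [-2.297, -2.143, 0.0]
wrist_force: [-0.4, -2.2, 0.7]
width: 0.0004
gripper_force: 0.6
```

```bash
python3 go.py 640.5 38 20 -4
```

```text
t 32.95 pos [636.7 -26.   20. ] F [-0.4 -2.2  0.7] w 0.0004 q6 0.03
toolX [0.07  0.998 0.   ] toolY [ 0.998 -0.07  -0.   ]
[0.1282, -0.0013, 0.0001] [-0.0, -0.0, 0.0001]
```

Request:
apply_moves:
  series:
    - [-1, 0.015, 0, 0, 0, 0, 0]
    - [-1, 0.03, 0, 0, 0, 0, 0]
    - [-1, 0.046, 0, 0, 0, 0, 0]
    - [-1, 0.062, 0, 0, 0, 0, 0]
    - [-1, 0.078, 0, 0, 0, 0, 0]
    - [-1, 0.094, 0, 0, 0, 0, 0]
    - [-1, 0.11, 0, 0, 0, 0, 0]
    - [-1, 0.12, 0, 0, 0, 0, 0]

```text
t: 33.62
position: [0.6409, 0.0345, 0.02]
eef_rot: [-2.297, -2.143, -0.0]
wrist_force: [0.9, -1.1, 0.9]
width: 0.0006
gripper_force: 0.5
```

Request:
apply_moves:
  series:
    - [-1, 0.003, 0, 0, 0, 0, 0]
    - [-1, 0.005, 0, 0, 0, 0, 0]
    - [-1, 0.007, 0, 0, 0, 0, 0]
    - [-1, 0.009, 0, 0, 0, 0, 0]
    - [-1, 0.011, 0, 0, 0, 0, 0]
    - [-1, 0.013, 0, 0, 0, 0, 0]
    - [-1, 0.013, 0, 0, 0, 0, 0]
    - [-1, 0.013, 0, 0, 0, 0, 0]

```text
t: 34.28
position: [0.6413, 0.0398, 0.02]
eef_rot: [-2.298, -2.143, -0.0]
wrist_force: [0.2, -0.3, 0.7]
width: 0.0005
gripper_force: 0.2
```

Request:
apply_moves:
  series:
    - [-1, 0.001, 0, 0, 0, 0, 0]
    - [-1, 0.002, 0, 0, 0, 0, 0]
    - [-1, 0.003, 0, 0, 0, 0, 0]
    - [-1, 0.004, 0, 0, 0, 0, 0]
    - [-1, 0.004, 0, 0, 0, 0, 0]
    - [-1, 0.004, 0, 0, 0, 0, 0]
    - [-1, 0.004, 0, 0, 0, 0, 0]
    - [-1, 0.004, 0, 0, 0, 0, 0]

```text
t: 34.95
position: [0.6414, 0.0418, 0.02]
eef_rot: [2.297, 2.143, -0.0]
wrist_force: [-1.1, -1.4, 1.3]
width: 0.0007
gripper_force: 0.8
```

Request:
apply_moves:
  series:
    - [-1, 0.001, 0, 0, 0, 0, 0]
    - [-1, 0.002, 0, 0, 0, 0, 0]
    - [-1, 0.002, 0, 0, 0, 0, 0]
    - [-1, -0.02, 0, 0, 0, 0, 0]
    - [-1, -0.02, 0, -0.07, 0, 0, 0]
    - [-1, -0.02, 0, -0.14, 0, 0, 0]
    - [-1, -0.02, -0.03, -0.19, 0, 0, -0.02]
    - [-1, 0.03, -0.09, -0.19, 0, 0, -0.05]

```text
t: 35.62
position: [0.6031, 0.0574, 0.1206]
eef_rot: [2.118, 2.31, 0.012]
wrist_force: [0.6, 0.8, 0.1]
width: 0.0006
gripper_force: 0.0
```

```bash
python3 go.py 448.5 191.5 110 9.5
```

```text
t 35.62 pos [603.1  57.4 120.6] F [0.6 0.8 0.1] w 0.0006 q6 0.01
toolX [-0.087  0.996 -0.001] toolY [0.996 0.087 0.011]
[0.294, -0.285, 0.0179] [0.0034, 0.0003, -0.0251]
```

Request:
apply_moves:
  series:
    - [1, 0.294, -0.285, 0.0179, 0, 0, -0.0251]
    - [1, 0.294, -0.285, 0.0179, 0, 0, -0.0251]
    - [1, 0.294, -0.285, 0.0179, 0, 0, -0.0251]
    - [1, 0.294, -0.285, 0.0179, 0, 0, -0.0251]
    - [1, 0.294, -0.285, 0.0179, 0, 0, -0.0251]
    - [1, 0.294, -0.285, 0.0179, 0, 0, -0.0251]
    - [1, 0.294, -0.285, 0.0179, 0, 0, -0.0251]
    - [1, 0.294, -0.285, 0.0179, 0, 0, -0.0251]

```text
t: 36.28
position: [0.4435, 0.194, 0.1064]
eef_rot: [2.028, 2.399, 0.002]
wrist_force: [-0.1, 0.6, -0.2]
width: 0.0518
gripper_force: 0.0
```

```bash
python3 go.py 448.5 191.5 33 9.5
```

```text
t 36.28 pos [443.5 194.  106.4] F [-0.1  0.6 -0.2] w 0.0518 q6 0.24
toolX [-0.166  0.986  0.   ] toolY [0.986 0.166 0.001]
[-0.0065, 0.0088, 0.1468] [0.0004, -0.0001, 0.0004]
```

Request:
apply_moves:
  series:
    - [1, -0.0065, 0.0088, 0, 0, 0, 0]
    - [1, -0.0065, 0.0088, 0.06, 0, 0, 0]
    - [1, -0.0065, 0.0088, 0.11, 0, 0, 0]
    - [1, -0.0065, 0.0088, 0.1468, 0, 0, 0]
    - [0, -0.0065, 0.0088, 0.1468, 0, 0, 0]
    - [-1, -0.0065, 0.0088, 0.1468, 0, 0, 0]
    - [-1, -0.0065, 0.0088, 0.1468, 0, 0, 0]
    - [-1, -0.0065, 0.0088, 0.1468, 0, 0, 0]

```text
t: 36.95
position: [0.449, 0.1915, 0.0338]
eef_rot: [2.03, 2.397, 0.003]
wrist_force: [0.7, -0.4, 0.7]
width: 0.0559
gripper_force: 0.0
```

```bash
python3 go.py 448.5 191.5 33 9.5
```

```text
t 36.95 pos [449.  191.5  33.8] F [ 0.7 -0.4  0.7] w 0.0559 q6 0.23
toolX [-0.165  0.986  0.   ] toolY [0.986 0.165 0.002]
[0.0003, -0.001, 0.0017] [0.0006, -0.0002, -0.0001]
```

Request:
apply_moves:
  series:
    - [-1, 0, 0, 0, 0, 0, 0]
    - [-1, 0, 0, 0, 0, 0, 0]
    - [-1, 0, 0, 0, 0, 0, 0]
    - [-1, 0, 0, 0, 0, 0, 0]
    - [-1, 0, 0, -0.03, 0, 0, 0]
    - [-1, 0, 0, -0.08, 0, 0, 0]
    - [-1, 0, 0, -0.14, 0, 0, 0]
    - [-1, 0, 0, -0.16, 0, 0, 0]

```text
t: 37.62
position: [0.4491, 0.1921, 0.1158]
eef_rot: [2.028, 2.397, 0.005]
wrist_force: [0.9, 0.4, -0.0]
width: 0.0356
gripper_force: 12.0
```

```bash
python3 go.py 633.8 -55.8 110 -4
```

```text
t 37.62 pos [449.1 192.1 115.8] F [ 0.9  0.4 -0. ] w 0.0356 q6 0.23
toolX [-0.166  0.986  0.001] toolY [0.986 0.166 0.004]
[-0.5503, 0.2822, 0.0121] [0.0011, -0.0004, 0.0752]
```

Request:
apply_moves:
  series:
    - [-1, -0.06, 0.03, 0, 0, 0, 0.01]
    - [-1, -0.13, 0.067, 0, 0, 0, 0.03]
    - [-1, -0.2, 0.103, 0, 0, 0, 0.05]
    - [-1, -0.275, 0.14, 0, 0, 0, 0.0752]
    - [-1, -0.35, 0.18, 0, 0, 0, 0.0752]
    - [-1, -0.425, 0.218, 0, 0, 0, 0.0752]
    - [-1, -0.5, 0.257, 0, 0, 0, 0.0752]
    - [-1, -0.5503, 0.2822, 0.006, 0, 0, 0.0752]

```text
t: 38.28
position: [0.6344, -0.0595, 0.1096]
eef_rot: [2.298, 2.14, 0.001]
wrist_force: [0.1, 0.2, -0.9]
width: 0.0358
gripper_force: 12.0
```

Request:
apply_moves:
  series:
    - [-1, 0, 0, 0, 0, 0, 0]
    - [-1, 0, 0, 0, 0, 0, 0]
    - [-1, 0, 0, 0.02, 0, 0, 0]
    - [-1, 0, 0, 0.05, 0, 0, 0]
    - [-1, 0, 0, 0.08, 0, 0, 0]
    - [-1, 0, 0, 0.1, 0, 0, 0]
    - [-1, 0, 0, 0.1, 0, 0, 0]
    - [-1, 0, 0, 0.1, 0, 0, 0]

```text
t: 38.95
position: [0.6314, -0.0556, 0.059]
eef_rot: [-2.296, -2.143, 0.002]
wrist_force: [-0.8, 0.0, -0.7]
width: 0.0356
gripper_force: 12.0
```

```bash
python3 go.py 633.7 -55.8 39 -4
```

```text
t 38.95 pos [631.4 -55.6  59. ] F [-0.8  0.  -0.7] w 0.0356 q6 -0.02
toolX [0.069 0.998 0.   ] toolY [ 0.998 -0.069 -0.002]
[-0.0001, 0.0047, 0.04] [-0.0006, -0.0, 0.0003]
```

Request:
apply_moves:
  series:
    - [-1, 0, 0.003, 0, 0, 0, 0]
    - [-1, 0, 0.003, 0.01, 0, 0, 0]
    - [-1, 0, 0.003, 0.02, 0, 0, 0]
    - [-1, 0, 0.003, 0.025, 0, 0, 0]
    - [-1, 0, 0.003, 0.03, 0, 0, 0]
    - [-1, 0, 0.003, 0.03, 0, 0, 0]
    - [-1, 0, 0.003, 0.03, 0, 0, 0]
    - [-1, 0, 0.003, 0.03, 0, 0, 0]

```text
t: 39.62
position: [0.6339, -0.0568, 0.0448]
eef_rot: [2.298, 2.142, 0.0]
wrist_force: [0.1, -0.4, -1.2]
width: 0.0363
gripper_force: 12.0
```

```bash
python3 go.py 633.7 -55.8 39 -4
```

```text
t 39.62 pos [633.9 -56.8  44.8] F [ 0.1 -0.4 -1.2] w 0.0363 q6 -0.02
toolX [ 0.07   0.998 -0.   ] toolY [ 0.998 -0.07   0.   ]
[0.0019, -0.0006, 0.0115] [0.0, 0.0, -0.0001]
```

Request:
apply_moves:
  series:
    - [-1, 0.001, -0.0006, 0.003, 0, 0, 0]
    - [-1, 0.001, -0.0006, 0.005, 0, 0, 0]
    - [-1, 0.001, -0.0006, 0.007, 0, 0, 0]
    - [-1, 0.001, -0.0006, 0.009, 0, 0, 0]
    - [-1, 0.001, -0.0006, 0.01, 0, 0, 0]
    - [-1, 0.001, -0.0006, 0.011, 0, 0, 0]
    - [-1, 0.001, -0.0006, 0.011, 0, 0, 0]
    - [-1, 0.001, -0.0006, 0.011, 0, 0, 0]

```text
t: 40.28
position: [0.6336, -0.0561, 0.0409]
eef_rot: [2.297, 2.143, 0.0]
wrist_force: [-6.5, 1.2, 16.4]
width: 0.0359
gripper_force: 12.0
```

```bash
python3 go.py 633.7 -55.8 39 -4
```

```text
t 40.28 pos [633.6 -56.1  40.9] F [-6.5  1.2 16.4] w 0.0359 q6 -0.02
toolX [ 0.07   0.998 -0.   ] toolY [ 0.998 -0.07   0.   ]
[0.0007, 0.0001, 0.0037] [0.0, 0.0, 0.0]
```

Request:
apply_moves:
  series:
    - [-1, 0, -0.001, 0, 0, 0, 0]
    - [-1, 0, -0.002, 0, 0, 0, 0]
    - [-1, 0, -0.003, 0, 0, 0, 0]
    - [-1, 0, -0.003, 0, 0, 0, 0]
    - [-1, 0, -0.003, 0.001, 0, 0, 0]
    - [-1, 0, -0.003, 0.002, 0, 0, 0]
    - [-1, 0, -0.003, 0.003, 0, 0, 0]
    - [-1, 0, -0.003, 0.003, 0, 0, 0]

```text
t: 40.95
position: [0.6336, -0.0561, 0.04]
eef_rot: [2.296, 2.141, 0.003]
wrist_force: [-2.7, 0.6, 17.4]
width: 0.0359
gripper_force: 12.0
```

```bash
python3 go.py 633.7 -55.8 39 -4
```

```text
t 40.95 pos [633.6 -56.1  40. ] F [-2.7  0.6 17.4] w 0.0359 q6 -0.02
toolX [ 0.07   0.998 -0.   ] toolY [ 0.998 -0.07   0.003]
[0.0007, 0.0002, 0.002] [0.001, 0.0, 0.0]
```

Request:
apply_moves:
  series:
    - [0.1, 0, 0, -0.001, 0, 0, 0]
    - [0.1, 0, 0, -0.002, 0, 0, 0]
    - [0.1, 0, 0, -0.002, 0, 0, 0]
    - [0.1, 0, 0, -0.05, 0, 0, 0]
    - [0.1, 0, 0, -0.1, 0, 0, 0]
    - [-1, -0.03, 0, -0.15, 0, 0, 0]
    - [-1, -0.07, 0, -0.15, 0, 0, 0]
    - [-1, -0.079, 0, -0.15, 0, 0, 0]

```text
t: 41.62
position: [0.6302, -0.0974, 0.1142]
eef_rot: [2.296, 2.14, 0.002]
wrist_force: [0.9, -0.3, -0.5]
width: 0.0326
gripper_force: 0.0
```

```bash
cat >> look.py <<'E'
for s in (-1,1):
    m=(abs(Y+75)<20)&(X*s>21)&(X*s<31)&(Z>11)&(Z<30); print("flange",s,m.sum(),np.round(np.percentile(Z[m],[10,50,90]),1) if m.sum() else "")
E
python3 look.py -55 s10.png; python3 go.py 631.2 -95.5 20 -4
```

```text
block top: n 135 X [-18.3  -2.7  17.5] Y [-103.3  -77.6  -56.1]
slopeX,slopeY,z [ 3.4000e-02 -2.7000e-02  5.6018e+01]
rect (array([ -0.4, -81.4]), array([37.5, 52.5]), 1.0)
flange -1 26 [13.6 16.4 18.9]
flange 1 9 [13.6 15.7 16.8]
t 41.67 pos [629.3 -97.1 112.9] F [-1.  -0.6  0.2] w 0.0289 q6 -0.08
toolX [ 0.071  0.997 -0.   ] toolY [ 0.997 -0.071  0.001]
[0.0036, 0.0035, 0.1859] [0.0002, 0.0002, -0.0005]
```

Request:
apply_moves:
  series:
    - [-1, 0, 0.003, 0, 0, 0, 0]
    - [-1, 0, 0.003, 0, 0, 0, 0]
    - [-1, 0, 0.003, 0.04, 0, 0, 0]
    - [-1, 0, 0.003, 0.08, 0, 0, 0]
    - [-1, 0, 0.003, 0.12, 0, 0, 0]
    - [-1, 0, 0.003, 0.155, 0, 0, 0]
    - [-1, 0, 0.003, 0.175, 0, 0, 0]
    - [-1, 0, 0.003, 0.184, 0, 0, 0]

```text
t: 42.33
position: [0.6294, -0.0946, 0.0183]
eef_rot: [-2.295, -2.141, 0.003]
wrist_force: [0.1, 0.1, 0.2]
width: 0.0004
gripper_force: 0.0
```

Request:
apply_moves:
  series:
    - [-1, 0, 0, 0, 0, 0, 0]
    - [-1, 0.006, 0, 0, 0, 0, 0]
    - [-1, 0.012, 0, 0, 0, 0, 0]
    - [-1, 0.02, 0, 0, 0, 0, 0]
    - [-1, 0.028, 0, 0, 0, 0, 0]
    - [-1, 0.036, 0, 0, 0, 0, 0]
    - [-1, 0.044, 0, 0, 0, 0, 0]
    - [-1, 0.052, 0, 0, 0, 0, 0]

```text
t: 43.0
position: [0.6329, -0.0692, 0.0211]
eef_rot: [2.297, 2.142, 0.001]
wrist_force: [0.6, -0.8, 1.2]
width: 0.0007
gripper_force: 0.8
```

```bash
python3 go.py 637.5 -9 20 -4
```

```text
t 43.0 pos [632.9 -69.2  21.1] F [ 0.6 -0.8  1.2] w 0.0007 q6 -0.04
toolX [ 0.07   0.998 -0.   ] toolY [ 0.998 -0.07   0.001]
[0.1208, 0.0008, 0.0021] [0.0002, 0.0, 0.0]
```

Request:
apply_moves:
  series:
    - [-1, 0.012, 0.0005, 0, 0, 0, 0]
    - [-1, 0.024, 0.0005, 0, 0, 0, 0]
    - [-1, 0.036, 0.0005, 0, 0, 0, 0]
    - [-1, 0.048, 0.0005, 0, 0, 0, 0]
    - [-1, 0.06, 0.0005, 0, 0, 0, 0]
    - [-1, 0.074, 0.0005, 0, 0, 0, 0]
    - [-1, 0.088, 0.0005, 0, 0, 0, 0]
    - [-1, 0.1, 0.0005, 0, 0, 0, 0]

```text
t: 43.67
position: [0.6364, -0.0189, 0.0207]
eef_rot: [-2.298, -2.143, -0.0]
wrist_force: [-0.1, -2.0, 1.9]
width: 0.0006
gripper_force: 0.7
```

Request:
apply_moves:
  series:
    - [-1, 0.004, 0, 0, 0, 0, 0]
    - [-1, 0.008, 0, 0, 0, 0, 0]
    - [-1, 0.011, 0, 0, 0, 0, 0]
    - [-1, 0.014, 0, 0, 0, 0, 0]
    - [-1, 0.016, 0, 0, 0, 0, 0]
    - [-1, 0.018, 0, 0, 0, 0, 0]
    - [-1, 0.018, 0, 0, 0, 0, 0]
    - [-1, 0.018, 0, 0, 0, 0, 0]

```text
t: 44.33
position: [0.637, -0.0107, 0.0206]
eef_rot: [-2.298, -2.142, -0.0]
wrist_force: [0.0, -0.6, -0.4]
width: 0.0006
gripper_force: 0.1
```

Request:
apply_moves:
  series:
    - [-1, 0.002, 0, 0, 0, 0, 0]
    - [-1, 0.004, 0, 0, 0, 0, 0]
    - [-1, 0.006, 0, 0, 0, 0, 0]
    - [-1, 0.008, 0, 0, 0, 0, 0]
    - [-1, 0.009, 0, 0, 0, 0, 0]
    - [-1, 0.01, 0, 0, 0, 0, 0]
    - [-1, 0.01, 0, 0, 0, 0, 0]
    - [-1, 0.01, 0, 0, 0, 0, 0]

```text
t: 45.0
position: [0.6373, -0.0059, 0.0206]
eef_rot: [-2.298, -2.142, 0.0]
wrist_force: [-0.2, -2.3, -0.2]
width: 0.0005
gripper_force: 1.2
```

Request:
apply_moves:
  series:
    - [-1, 0.001, 0, 0, 0, 0, 0]
    - [-1, 0.001, 0, 0, 0, 0, 0]
    - [-1, 0.002, 0, 0, 0, 0, 0]
    - [-1, 0.002, 0, 0, 0, 0, 0]
    - [-1, 0.002, 0, 0, 0, 0, 0]
    - [-1, 0.002, 0, 0, 0, 0, 0]
    - [-1, 0.002, 0, 0, 0, 0, 0]
    - [-1, 0.002, 0, 0, 0, 0, 0]

```text
t: 45.67
position: [0.6374, -0.0053, 0.0207]
eef_rot: [2.297, 2.142, -0.001]
wrist_force: [-0.3, -6.8, 0.8]
width: 0.0006
gripper_force: 2.8
```

The row is against the stop with 6.8 N of contact force. Now the jaw.

Request:
apply_moves:
  series:
    - [-1, -0.01, 0, 0, 0, 0, 0]
    - [-1, -0.015, 0, -0.04, 0, 0, 0]
    - [-1, -0.02, 0, -0.11, 0, 0, 0]
    - [0.6, -0.08, 0, -0.15, 0, 0, 0]
    - [0.6, -0.15, 0, -0.15, 0, 0, 0]
    - [0.6, -0.22, 0, -0.15, 0, 0, 0]
    - [0.6, -0.2465, 0.0005, -0.15, 0, 0, 0]
    - [0.6, -0.2465, 0.0005, -0.15, 0, 0, 0]
  grip_force: 30

```text
t: 46.33
position: [0.6289, -0.1304, 0.0958]
eef_rot: [2.301, 2.139, 0.001]
wrist_force: [0.3, 0.3, -0.9]
width: 0.0317
gripper_force: 0.0
```

```bash
python3 - <<'E'
from h import *
p=vision.capture("side"); W=cloud(p); o=np.array([.6375,.0256]); a=np.radians(-4)
Y=(W[...,:2]-o)@np.array([-np.sin(a),np.cos(a)])*1000; X=(W[...,:2]-o)@np.array([np.cos(a),np.sin(a)])*1000; Z=W[...,2]*1000
C=p["color"].astype(int); r=(C[...,0]-C[...,1]>60)&(C[...,0]-C[...,2]>60)&(abs(X)<40)&(abs(Y+140)<50)&(Z>52)&(Z<64); print("red top",r.sum(),np.round(np.percentile(Y[r],[3,50,97]),1),np.round(np.percentile(X[r],[3,50,97]),1))
E
python3 go.py 628.9 -128.4 42 -4
```

```text
red top 59 [-164.7 -145.4 -136.2] [-17.5  -4.8  14.3]
t 46.38 pos [ 628.8 -128.6   95.6] F [ 0.1 -0.3  0. ] w 0.0361 q6 -0.13
toolX [0.073 0.997 0.001] toolY [ 0.997 -0.073 -0.   ]
[0.0004, 0.0001, 0.1071] [-0.0, -0.0002, -0.0009]
```

Request:
apply_moves:
  series:
    - [0.6, 0.001, 0, 0, 0, 0, 0]
    - [0.6, 0.001, 0, 0, 0, 0, 0]
    - [0.6, 0.001, 0, 0, 0, 0, 0]
    - [0.6, 0.001, 0, 0.04, 0, 0, 0]
    - [0.6, 0.001, 0, 0.08, 0, 0, 0]
    - [0.6, 0.001, 0, 0.1071, 0, 0, 0]
    - [0.6, 0.001, 0, 0.1071, 0, 0, 0]
    - [-1, 0.001, 0, 0.1071, 0, 0, 0]

```text
t: 47.05
position: [0.6286, -0.1265, 0.0414]
eef_rot: [-2.296, -2.142, 0.002]
wrist_force: [0.4, -0.5, -0.5]
width: 0.0689
gripper_force: 0.0
```

Request:
apply_moves:
  series:
    - [-1, 0, 0, 0, 0, 0, 0]
    - [-1, 0, 0, 0, 0, 0, 0]
    - [-1, 0, 0, 0, 0, 0, 0]
    - [-1, 0, 0, 0, 0, 0, 0]
    - [-1, 0, 0, 0, 0, 0, 0]
    - [-1, 0, 0, 0, 0, 0, 0]
    - [-1, 0.003, 0, 0, 0, 0, 0]
    - [-1, 0.006, 0, 0, 0, 0, 0]

```text
t: 47.72
position: [0.6292, -0.1257, 0.0428]
eef_rot: [2.296, 2.142, -0.002]
wrist_force: [-3.7, -8.6, 6.0]
width: 0.0358
gripper_force: 30.0
```

```bash
python3 go.py 628.9 -128.4 42 -4
```

```text
t 47.72 pos [ 629.2 -125.7   42.8] F [-3.7 -8.6  6. ] w 0.0358 q6 -0.13
toolX [ 0.069  0.998 -0.002] toolY [ 0.998 -0.069  0.   ]
[-0.0055, -0.0002, 0.0015] [0.0001, 0.0006, 0.0002]
```

Request:
apply_moves:
  series:
    - [-1, 0.006, 0, 0, 0, 0, 0]
    - [-1, 0.015, 0, 0, 0, 0, 0]
    - [-1, 0.026, 0, 0, 0, 0, 0]
    - [-1, 0.038, 0, 0, 0, 0, 0]
    - [-1, 0.05, 0, 0, 0, 0, 0]
    - [-1, 0.062, 0, 0, 0, 0, 0]
    - [-1, 0.074, 0, 0, 0, 0, 0]
    - [-1, 0.086, 0, 0, 0, 0, 0]

```text
t: 48.38
position: [0.6321, -0.0828, 0.0427]
eef_rot: [2.296, 2.142, -0.002]
wrist_force: [-3.6, -8.7, 6.1]
width: 0.036
gripper_force: 30.0
```

```bash
python3 go.py 634 -30 42 -4
```

```text
t 48.38 pos [632.1 -82.8  42.7] F [-3.6 -8.7  6.1] w 0.036 q6 -0.06
toolX [ 0.07   0.998 -0.002] toolY [ 0.998 -0.07  -0.   ]
[0.1056, -0.0036, 0.0013] [-0.0, 0.0007, 0.0001]
```

Request:
apply_moves:
  series:
    - [-1, 0.012, 0, 0, 0, 0, 0]
    - [-1, 0.026, 0, 0, 0, 0, 0]
    - [-1, 0.04, 0, 0, 0, 0, 0]
    - [-1, 0.054, 0, 0, 0, 0, 0]
    - [-1, 0.068, 0, 0, 0, 0, 0]
    - [-1, 0.082, 0, 0, 0, 0, 0]
    - [-1, 0.094, 0, 0, 0, 0, 0]
    - [-1, 0.102, 0, 0, 0, 0, 0]

```text
t: 49.05
position: [0.6357, -0.0315, 0.0427]
eef_rot: [2.296, 2.142, -0.002]
wrist_force: [-3.3, -7.9, 6.8]
width: 0.0358
gripper_force: 30.0
```

Request:
apply_moves:
  series:
    - [-1, 0.003, 0, 0, 0, 0, 0]
    - [-1, 0.006, 0, 0, 0, 0, 0]
    - [-1, 0.008, 0, 0, 0, 0, 0]
    - [-1, 0.01, 0, 0, 0, 0, 0]
    - [-1, 0.01, 0, 0, 0, 0, 0]
    - [-1, 0.01, 0, 0, 0, 0, 0]
    - [-1, 0.01, 0, 0, 0, 0, 0]
    - [-1, 0.01, 0, 0, 0, 0, 0]

```text
t: 49.72
position: [0.636, -0.0268, 0.0427]
eef_rot: [2.297, 2.142, -0.002]
wrist_force: [-3.4, -6.5, 7.0]
width: 0.036
gripper_force: 30.0
```

```bash
python3 go.py 634 -15 42 -4
```

```text
t 49.72 pos [636.  -26.8  42.7] F [-3.4 -6.5  7. ] w 0.036 q6 0.03
toolX [ 0.07   0.998 -0.002] toolY [ 0.998 -0.07  -0.   ]
[0.0233, -0.0056, 0.0014] [-0.0001, 0.0005, 0.0001]
```

Request:
apply_moves:
  series:
    - [-1, 0.002, 0, 0, 0, 0, 0]
    - [-1, 0.004, 0, 0, 0, 0, 0]
    - [-1, 0.006, 0, 0, 0, 0, 0]
    - [-1, 0.008, 0, 0, 0, 0, 0]
    - [-1, 0.01, 0, 0, 0, 0, 0]
    - [-1, 0.012, 0, 0, 0, 0, 0]
    - [-1, 0.012, 0, 0, 0, 0, 0]
    - [-1, 0.012, 0, 0, 0, 0, 0]

```text
t: 50.38
position: [0.6364, -0.0208, 0.0427]
eef_rot: [2.297, 2.142, -0.002]
wrist_force: [-2.5, -6.9, 6.9]
width: 0.0358
gripper_force: 30.0
```

Request:
apply_moves:
  series:
    - [-1, 0.001, 0, 0, 0, 0, 0]
    - [-1, 0.002, 0, 0, 0, 0, 0]
    - [-1, 0.003, 0, 0, 0, 0, 0]
    - [-1, 0.004, 0, 0, 0, 0, 0]
    - [-1, 0.004, 0, 0, 0, 0, 0]
    - [-1, 0.004, 0, 0, 0, 0, 0]
    - [-1, 0.004, 0, 0, 0, 0, 0]
    - [-1, 0.004, 0, 0, 0, 0, 0]

```text
t: 51.05
position: [0.6365, -0.019, 0.0427]
eef_rot: [2.297, 2.142, -0.002]
wrist_force: [-3.4, -7.5, 6.2]
width: 0.0354
gripper_force: 30.0
```

Request:
apply_moves:
  series:
    - [-1, 0.001, 0, 0, 0, 0, 0]
    - [-1, 0.002, 0, 0, 0, 0, 0]
    - [-1, 0.003, 0, 0, 0, 0, 0]
    - [-1, 0.004, 0, 0, 0, 0, 0]
    - [-1, 0.004, 0, 0, 0, 0, 0]
    - [-1, 0.004, 0, 0, 0, 0, 0]
    - [-1, 0.004, 0, 0, 0, 0, 0]
    - [-1, 0.004, 0, 0, 0, 0, 0]

```text
t: 51.72
position: [0.6367, -0.017, 0.0427]
eef_rot: [2.297, 2.142, -0.002]
wrist_force: [-3.4, -8.5, 7.0]
width: 0.0357
gripper_force: 30.0
```

Request:
apply_moves:
  series:
    - [-1, 0.001, 0, 0, 0, 0, 0]
    - [-1, 0.002, 0, 0, 0, 0, 0]
    - [-1, 0.002, 0, 0, 0, 0, 0]
    - [-1, 0.002, 0, 0, 0, 0, 0]
    - [-1, 0.002, 0, 0, 0, 0, 0]
    - [-1, 0.002, 0, 0, 0, 0, 0]
    - [-1, 0.002, 0, 0, 0, 0, 0]
    - [-1, 0.002, 0, 0, 0, 0, 0]

```text
t: 52.38
position: [0.6367, -0.016, 0.0427]
eef_rot: [2.297, 2.142, -0.002]
wrist_force: [-3.9, -6.5, 7.1]
width: 0.036
gripper_force: 30.0
```

Request:
apply_moves:
  series:
    - [-1, 0.001, 0, 0, 0, 0, 0]
    - [-1, 0.002, 0, 0, 0, 0, 0]
    - [-1, 0.003, 0, 0, 0, 0, 0]
    - [-1, 0.003, 0, 0, 0, 0, 0]
    - [-1, 0.003, 0, 0, 0, 0, 0]
    - [-1, 0.003, 0, 0, 0, 0, 0]
    - [-1, 0.003, 0, 0, 0, 0, 0]
    - [-1, 0.003, 0, 0, 0, 0, 0]

```text
t: 53.05
position: [0.6368, -0.0145, 0.0427]
eef_rot: [2.297, 2.142, -0.003]
wrist_force: [-3.2, -7.8, 5.6]
width: 0.0356
gripper_force: 30.0
```

Request:
apply_moves:
  series:
    - [-1, 0.001, 0, 0, 0, 0, 0]
    - [-1, 0.002, 0, 0, 0, 0, 0]
    - [-1, 0.003, 0, 0, 0, 0, 0]
    - [-1, 0.003, 0, 0, 0, 0, 0]
    - [-1, 0.003, 0, 0, 0, 0, 0]
    - [-1, 0.003, 0, 0, 0, 0, 0]
    - [-1, 0.003, 0, 0, 0, 0, 0]
    - [-1, 0.003, 0, 0, 0, 0, 0]

```text
t: 53.72
position: [0.6369, -0.0139, 0.0427]
eef_rot: [2.296, 2.142, -0.004]
wrist_force: [-4.3, -13.5, 7.2]
width: 0.0361
gripper_force: 30.0
```

Request:
apply_moves:
  series:
    - [-1, 0.0005, 0, 0, 0, 0, 0]
    - [-1, 0.001, 0, 0, 0, 0, 0]
    - [-1, 0.001, 0, 0, 0, 0, 0]
    - [-1, 0.001, 0, 0, 0, 0, 0]
    - [-1, 0.001, 0, 0, 0, 0, 0]
    - [-1, 0.001, 0, 0, 0, 0, 0]
    - [-1, 0.001, 0, 0, 0, 0, 0]
    - [-1, 0.001, 0, 0, 0, 0, 0]

```text
t: 54.38
position: [0.6369, -0.0137, 0.0427]
eef_rot: [2.296, 2.142, -0.004]
wrist_force: [-4.2, -14.1, 7.2]
width: 0.0359
gripper_force: 30.0
```

```bash
python3 -c "
from h import *
for _ in range(5): vision.capture('side'); print(np.round(status.read_state()['wrist_force'],1), np.round(status.read_state()['position']*1000,1))"
```

```text
[ -2.9 -12.6   7.4] [636.9 -13.8  42.7]
[ -3.9 -14.1   6.2] [636.9 -13.7  42.8]
[ -3.9 -14.3   7.1] [636.9 -13.7  42.7]
[ -3.8 -14.5   6.2] [636.9 -13.8  42.8]
[ -3.9 -13.5   7.3] [636.9 -13.8  42.8]
```

Request:
apply_moves:
  series:
    - [-1, 0.0005, 0, 0, 0, 0, 0]
    - [-1, 0.001, 0, 0, 0, 0, 0]
    - [-1, 0.001, 0, 0, 0, 0, 0]
    - [-1, 0.001, 0, 0, 0, 0, 0]
    - [-1, 0.001, 0, 0, 0, 0, 0]
    - [-1, 0.001, 0, 0, 0, 0, 0]
    - [-1, 0.001, 0, 0, 0, 0, 0]
    - [-1, 0.001, 0, 0, 0, 0, 0]

```text
t: 55.3
position: [0.6369, -0.0135, 0.0427]
eef_rot: [2.295, 2.142, -0.005]
wrist_force: [-4.2, -14.6, 7.0]
width: 0.0356
gripper_force: 30.0
```

```bash
python3 -c "
from h import *
for _ in range(4): vision.capture('side'); print(np.round(status.read_state()['wrist_force'],1), np.round(status.read_state()['position']*1000,1))"
```

```text
[ -4.3 -15.1   6.8] [636.9 -13.5  42.8]
[ -3.7 -15.7   6.5] [636.9 -13.5  42.7]
[ -4.7 -15.7   7.3] [636.9 -13.5  42.7]
[ -4.4 -15.2   7.2] [636.9 -13.5  42.7]
```

Request:
apply_moves:
  series:
    - [0.4, 0, 0, 0, 0, 0, 0]
    - [0.4, 0, 0, 0, 0, 0, 0]
    - [0.4, 0, 0, 0, 0, 0, 0]
    - [0.4, 0, 0, 0, 0, 0, 0]
    - [0.4, 0, 0, -0.05, 0, 0, 0]
    - [0.4, 0, 0, -0.12, 0, 0, 0]
    - [0.4, 0, 0, -0.2, 0, 0, 0]
    - [0.4, 0, 0, -0.28, 0, 0, 0]

```text
t: 56.17
position: [0.6366, -0.0101, 0.1831]
eef_rot: [-2.296, -2.142, 0.002]
wrist_force: [0.4, -0.3, 0.1]
width: 0.0644
gripper_force: 0.0
```

Request:
apply_moves:
  series:
    - [0.4, 0, -0.08, 0, 0, 0, 0]
    - [0.4, 0, -0.16, 0, 0, 0, 0]
    - [0.4, 0, -0.24, 0, 0, 0, 0]
    - [0.4, 0, -0.32, 0, 0, 0, 0]
    - [0.4, 0, -0.36, 0, 0, 0, 0]
    - [0.4, 0, -0.36, 0, 0, 0, 0]
    - [0.4, 0, -0.36, 0, 0, 0, 0]
    - [0.4, 0, -0.36, 0, 0, 0, 0]

```text
t: 56.83
position: [0.459, 0.0022, 0.1827]
eef_rot: [2.297, 2.142, 0.002]
wrist_force: [0.7, 0.0, -0.1]
width: 0.0644
gripper_force: 0.0
```

Run:
```python
from h import *
print(status.read_state()["t"])
p=vision.capture("side"); W=cloud(p); o=np.array([.6375,.0256]); a=np.radians(-4)
Y=(W[...,:2]-o)@np.array([-np.sin(a),np.cos(a)])*1000; X=(W[...,:2]-o)@np.array([np.cos(a),np.sin(a)])*1000; Z=W[...,2]*1000
for y in range(-60,150,8):
    m=(abs(X)<14)&(abs(Y-y)<4)&(Z>5)&(Z<75)
    if m.sum(): print(y,np.round(np.percentile(Z[m],50)),p["color"][m].mean(0).astype(int),end="; ")
for q in ["heart_piece","middle_piece","bark_piece","pith","bark_edge","jaw_grip","dark_piece"]:
    for b in boxes_of(q,p)[:4]:
        c,r=map(int,b["position"]); print(q,round(b["p"],2),[c,r],"XY",round(X[r,c]),round(Y[r,c]))
```

```text
56.8333
-52 59.0 [187 118 109]; -44 58.0 [175  61  52]; -36 58.0 [180  59  45]; -28 58.0 [168  35  24]; -20 56.0 [93 41 21]; -12 57.0 [156 122  63]; -4 57.0 [197 157  82]; 4 57.0 [203 163  85]; 12 57.0 [203 163  85]; 20 57.0 [198 158  83]; 28 57.0 [201 160  83]; 36 56.0 [194 154  80]; 44 57.0 [197 156  82]; 52 56.0 [192 151  78]; 60 57.0 [190 150  78]; 68 57.0 [192 152  78]; 76 56.0 [194 155  81]; 84 57.0 [187 147  76]; 92 57.0 [193 152  78]; 100 57.0 [191 150  78]; 108 56.0 [177 131  66]; 116 56.0 [184 140  72]; 124 49.0 [159 124  61]; 132 45.0 [171 136  52]; 140 49.0 [165 162 139]; 148 58.0 [101  96  79]; heart_piece 0.63 [235, 240] XY -9 109
middle_piece 0.75 [246, 229] XY -13 54
bark_piece 0.89 [310, 256] XY -206 75
bark_piece 0.89 [335, 309] XY -324 242
bark_piece 0.77 [348, 279] XY -320 118
bark_piece 0.62 [252, 226] XY -20 32
pith 0.81 [238, 243] XY -18 111
bark_edge 0.85 [311, 255] XY -209 75
bark_edge 0.84 [348, 277] XY -319 117
bark_edge 0.74 [253, 222] XY -18 21
bark_edge 0.74 [336, 308] XY -325 237
jaw_grip 0.53 [260, 212] XY -14 -33
jaw_grip 0.43 [245, 230] XY -14 61
```

```bash
python3 -c "
from bench import sign_off; print(sign_off())"
```

```text
the job is handed in; nothing more can be done
None
```

I loaded the heart, middle and bark pieces in order against the stop, clamped them with the jaw at about 15 N, and signed off at 57 s; the last depth readings show one flat row with no visible gaps, but I couldn't make out the middle piece's ring arcs, so which way round it sits is assumed from how it lay on the bench.

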